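# Load the reel spools into the stacking parts dryer

### The job

Load the washed reel spools for drying: stand every big gold spool upright in a pocket of the dryer's bottom tray, then stack the loose white tray on it, and have every small blue spool upright in a pocket of that tray. Put the lid on top; tray and lid must each go with the red tab to the front, over the control pod, and sit fully home with all lugs down in the notches below. Last, press the green start button, and leave everything else on the bench where it is.

Things in the scene. Friction and masses are not known exactly. Their poses are not given: they have to be found in the camera images.
- dryer: warm-air parts dryer, fixed; white base 168 x 168 mm; origin on the bench under its centre; -x is its front, where a control pod (92 mm wide, 42 mm high) reaches 182 mm from the centre. In its top is the grey bottom tray, 160 x 160 mm outside: pocket floor 54 mm above the bench, four round pockets 60 mm wide, rims 12 mm high, centred 36 mm either side of the centre along x and y
- dryer_seat (a point): where the upper tray's origin lies when stacked fully home: on the dryer's axis, 80 mm above the bench; axes are the dryer's, and the tray's x must point the same way. The bottom tray's walls, 6 mm thick, end 90 mm above the bench; the middle of each top edge has a notch 12 mm deep, 56 mm wide in the front wall, 30 mm in the other three
- start (a joint): travel of the round green start button (30 mm across, on top of the control pod, pressed straight down): 0 released, 0.006 m fully down, springs back; fully down takes 5 N; it counts as pressed from 4 mm
- start_top (a point): centre of the top of the start button; 72 mm in front of the outer wall of the stacked trays
- tray: loose white upper tray, 160 x 160 mm, 78 mm high, 0.3 kg, standing right way up. Origin: centre of its underside, level with the tips of its four lugs, which hang 10 mm below the middles of its walls: a red one 50 mm wide at the front (-x), 24 mm at the other sides, each narrowed 3 mm a side at the tip. A red tab 40 mm wide sticks out 14 mm over the wide lug
- tray_floor (a point): centre of the upper tray's pocket floor, 42 mm above its origin, axes the tray's; four round pockets 50 mm wide, rims 12 mm high, centred 36 mm either side along x and y. Here stands the tray's black handle block: 14 mm thick along x, 36 mm long along y, 52 mm high from this floor
- tray_seat (a point): where the lid's origin lies when the lid is fully home on the tray: 68 mm above the tray's origin; axes are the tray's, and the lid's x must point the same way. The tray's walls end 78 mm above its origin, notched like the dryer's
- lid: loose grey lid, 160 x 160 mm, 0.22 kg, standing right way up. Origin: centre of its underside, level with the lug tips; same lugs and red tab as the tray (wide lug at its -x side). Top plate 40 mm above the origin; black handle bar in the middle: 14 mm thick along x, 60 mm long along y, from the plate to 74 mm above the origin
- big0: big gold reel spool (may be absent), standing upright: skirt 54 mm across, front lip 50 mm across with its top at 40 mm, then a black drag knob 26 mm across from 40 to 60 mm, to hold it by; about 0.12 kg; origin: centre of its underside, z up
- big1: big gold reel spool (may be absent), standing upright: skirt 54 mm across, front lip 50 mm across with its top at 40 mm, then a black drag knob 26 mm across from 40 to 60 mm, to hold it by; about 0.12 kg; origin: centre of its underside, z up
- big2: big gold reel spool (may be absent), standing upright: skirt 54 mm across, front lip 50 mm across with its top at 40 mm, then a black drag knob 26 mm across from 40 to 60 mm, to hold it by; about 0.12 kg; origin: centre of its underside, z up
- small0: small blue reel spool (may be absent), standing upright: skirt 44 mm across, front lip 40 mm across with its top at 36 mm, then a black drag knob 24 mm across from 36 to 54 mm, to hold it by; about 0.09 kg; origin: centre of its underside, z up
- small1: small blue reel spool (may be absent), standing upright: skirt 44 mm across, front lip 40 mm across with its top at 36 mm, then a black drag knob 24 mm across from 36 to 54 mm, to hold it by; about 0.09 kg; origin: centre of its underside, z up
- small2: small blue reel spool (may be absent), standing upright: skirt 44 mm across, front lip 40 mm across with its top at 36 mm, then a black drag knob 24 mm across from 36 to 54 mm, to hold it by; about 0.09 kg; origin: centre of its underside, z up
- jar_a: bystander: grease jar with black lid, 42 mm across, 40 mm high; origin: centre of its underside
- jar_b: bystander: grease jar with black lid, 52 mm across, 46 mm high; origin: centre of its underside
- oil: bystander: orange oil bottle, 54 mm across, 150 mm high; origin: centre of its underside
- dish: bystander: open steel dish, 110 mm across, 26 mm high; origin: centre of its underside
- driver: bystander: red screwdriver lying flat, 170 mm long; origin near its middle, on its underside
- reel: bystander: red and gold spinning reel lying on its side, about 150 x 160 mm, 70 mm high; origin: centre of its underside
Things that resemble listed ones, but are neither listed nor needed, are in the scene too. Leave any pink or turquoise look-alike of the small1 alone. Leave any pink look-alike of the big1 alone.

How it is judged:
By the outcome, as a careful person would: the job done as asked, in the order asked, and still so for the second after the job is handed in, with the robot touching nothing.
Of big0, big1, big2 only 2 to 3 are there at a start; the rules pass over those that are not, and their reading is None.
Of small0, small1, small2 only 2 to 3 are there at a start; the rules pass over those that are not, and their reading is None.
At some moment in a run one of big0, big1, big2, small0, small1, small2, lid may be knocked a few centimetres aside while the robot is not near it.
It also fails if it takes over 210 s, if anything falls off the work surface, if the arm or the gripper's body presses on something with over 40 N, if the wrist force passes 120 N, or if a joint passes its speed limit or range.

### The arm

A 6-joint arm with a two-finger parallel gripper is mounted at the origin on the work surface. World frame = base frame: x ahead of the robot, y to its left, z up, the work surface at z = 0. Lengths are in m, angles in rad, forces in N, time in s.
With the tool pointing down it reaches from about 0.3 to 0.85 m from the base axis. Payload 5.4 kg.
Tool frame: the origin (TCP) lies midway between the tips of the shut fingers; the grasp point (between the pads) lies 19 mm behind it (grip_point_offset is the distance from the TCP to the grasp point, in m); z points along the fingers, y is the direction in which the jaws open and shut (so a half turn about z gives the same grasp; the last joint's range is limited). The gripper opens to 85 mm and grips with 20 to 120 N. Pads are 22 mm wide; open, the fingers measure 114 mm over their backs; the gripper's body (76 mm by 85 mm) begins 54 mm behind the grasp point. The pads swing forward as they close: fully open they stand 13 mm farther back than shut.
Start: joints at [0.991, 0.158, 1.597, -0, 1.386, -0.21], TCP at [0.208, 0.536, 0.231] pointing down, gripper open.
Joint ranges: [-2.91, 2.91], [-0.94, 2.29], [0.18, 2.7], [-1.29, 4.43], [0.17, 2.64], [-3, 3]. Speed limits (rad/s): [2.57, 2.57, 3.14, 3.14, 3.14, 3.14].

### API

Orientations are given as a unit quaternion [x, y, z, w].
In Python, from station import * gives the robot as it stands.
- The arm moves only by the tool step_arm, never from a script. Its argument "deltas" is text: rows parted by semicolons, each of 7 numbers parted by spaces: the turn, a rotation vector about the world's x, y, z in degrees, then the shift along the world's x, y, z in cm, then the closure, from 0 (fully open) to 1 (shut). In form: rx ry rz dx dy dz jaw; .... A call has exactly 5 rows; each row shifts and turns the pose as measured when the row begins; what a row does not reach is not made up. A row lasts 1/12 s, in which the tool goes at most 41.7 mm and 7.16 degrees, less where a joint would pass 70% of its speed; a pose out of reach is approached as far as the arm can. A call is refused whole if a number of a shift passes 4.17 or a number of a turn 7.16, either way. A call with a gripper value outside its range is refused whole. The fingers move at their own pace and stop on an object; "force" is the grip in N (left out, the last holds). Time passes only in rows, so rows that do not move let the fingers close, or fill a call up. It gives the time, the measured TCP pose, the force and the opening at its end, in the units of the state.
- get_state(): the state, without advancing time (a new reading comes with each control period).
- camera(name): name is "side" or "top"; returns the picture (420x560x3 uint8, red, green, blue); there is no depth.
- camera_info(name): a dict with "fx", "fy", "cx", "cy" (pixels), "dist" ([k1, k2, p1, p2, k3] as OpenCV has them; the pictures are not rectified), "R" (3x3) and "t" (3): a world point X has camera coordinates R X + t. Camera axes: x right, y down, z forward; pixel columns grow to the right and rows downward; lengths in m; the calibration is good to about 2 mm. A picture is of the moment at which its call begins. camera_info takes no time and is no camera call.
- job_done(): hands the job in, once; it reports no verdict.
Trained networks look in the newest picture that a camera, given by its name, has taken for a name from the list of things; names that differ only in an ending like _2 or _b are one class to them, and where a whole thing is asked for, a point or a joint stands for the part that bears it (a point fixed in the world has none). Each returns a list of dicts, best first, with "confidence" (0 to 1); they miss things now and then, are a little off and sometimes report something else, mostly with a low value. They report only what shows in the picture. A call takes as long as a camera call. They do not tell look-alikes from the thing itself.
- outline_of(camera, name): "pixels" (420x560 bool, what is visible of it) and "extent" ([left, top, width, height] in pixels, round what is visible of it).
The state is a dict: "clock": time; "qpos": joint angles; "qvel": joint speeds; "tau": joint torques, N m; "ee_pos": TCP position; "orientation": TCP orientation; "force": force on the tool from outside, world axes, zero at the start; "wrist_torque": the same for the moment, N m; "gripper_width": finger opening in m.
Only numpy, scipy, OpenCV 4.12 (cv2) and the standard library are available. Lean on these libraries where they do the work, as an engineer would, in place of code of your own. Each camera call takes 0.05 s, during which the arm holds its last target. There are 200 camera calls.

## Working session

There is one attempt and no reset: what is moved stays moved. The work goes in short steps, Python scripts to look and compute and a tool call to move; the robot and the scene stay as the last step left them, time stands still between calls to the robot, and variables do not carry over. Pictures are saved under pics/ and viewed, about 12 in all and at most 16, crops included, and the job is handed in when it is done.

Besides the shell and the picture viewer there is one more tool, called as name(argument=value, ...) on one line, values as JSON. step_arm: Moves the arm, as the interface text tells. Its arguments: {"type":"object","properties":{"deltas":{"type":"string"},"force":{"type":"number"}},"required":["deltas"]}

```bash
ls; mkdir -p pics
python3 - <<'E'
from station import *
import cv2
for n in("top","side"):
    im=camera(n); cv2.imwrite(f"pics/{n}0.png",cv2.cvtColor(im,cv2.COLOR_RGB2BGR)); 
    i=camera_info(n); print(n,{k:(v.tolist() if hasattr(v,'tolist') else v) for k,v in i.items()})
print(get_state())
E
```

```text
pics
top {'fx': 488.6083295621066, 'fy': 488.6083295621066, 'cx': 284.065510988122, 'cy': 210.63951103292294, 'dist': [-0.048607263289971225, 0.0, 0.0, 0.0, 0.0], 'R': [[0.013054722832405998, -0.9999079357827166, -0.0037005635403091], [-0.9835197281340433, -0.012173151385914408, -0.18039057280377216], [0.18032891776669227, 0.005994526176639771, -0.98358809827743]], 't': [0.02888105591990272, 0.5102227668756251, 1.140830641540446]}
side {'fx': 543.3718929458919, 'fy': 543.3718929458919, 'cx': 277.6775152933672, 'cy': 216.73522856454795, 'dist': [-0.014574517718123778, 0.0, 0.0, 0.0, 0.0], 'R': [[-0.9305937701237774, -0.36594283371473135, -0.009004302285378045], [-0.20812128421358436, 0.5491685406504546, -0.8093821378169515], [0.3011324726164589, -0.7513319881468395, -0.5872133151787475]], 't': [0.4823287992460973, 0.17161681398506448, 1.1501612710996756]}
{'clock': 0.1, 'qpos': array([ 9.90902268e-01,  1.58980990e-01,  1.59811596e+00, -2.21622202e-05,
        1.38622330e+00, -2.10135087e-01]), 'qvel': array([-0.00046242, -0.00330938, -0.00124651,  0.00017808,  0.00285338,
        0.00017003]), 'tau': array([ 4.08770302e-04, -3.96991897e+01, -3.32337821e+01, -2.17310526e-04,
        4.16510738e-03, -8.36243458e-06]), 'ee_pos': array([0.20753527, 0.5356488 , 0.23041336]), 'orientation': array([ 1.83825998e-01,  9.82958420e-01, -8.01468060e-04, -3.22355400e-04]), 'force': array([0.15622989, 0.32131347, 0.5857109 ]), 'wrist_torque': array([-0.02183441, -0.06656458,  0.01174464]), 'gripper_width': 0.08581631238035016}
```

Run:
```python
import cv2
for n in("top","side"):
    im=cv2.imread(f"pics/{n}0.png"); cv2.imwrite(f"pics/{n}0b.png",cv2.resize(im,(800,600),interpolation=cv2.INTER_CUBIC))
```

```text
(no output)
```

View pics/top0b.png

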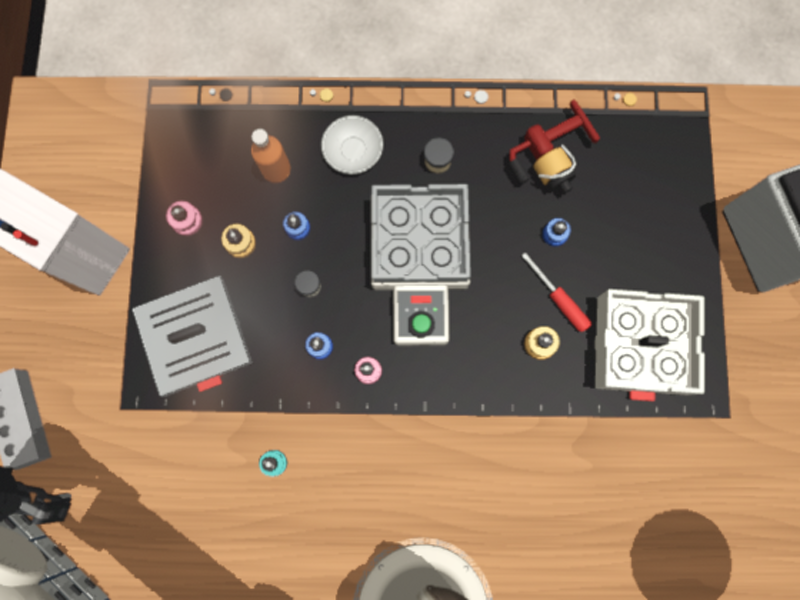

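View pics/side0b.png

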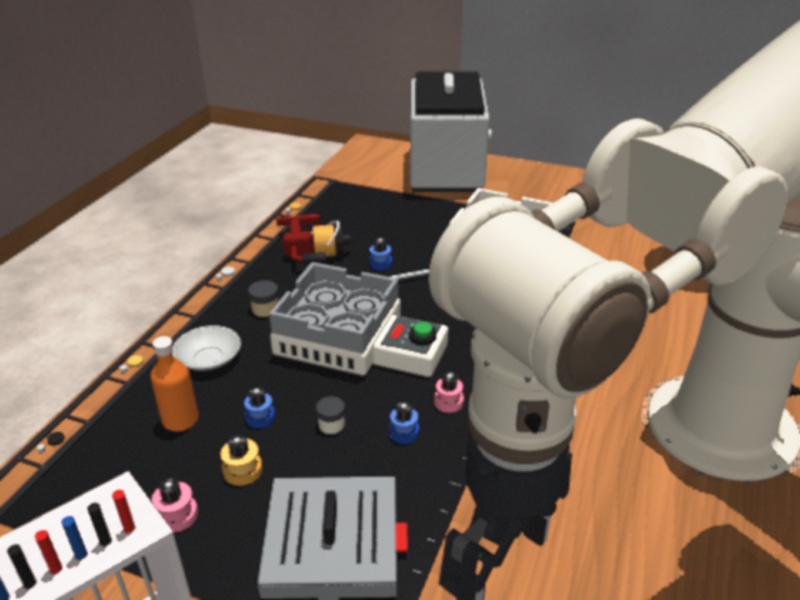

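Top view (800x600 scaled): dryer at (420,235), pod toward the robot. Tray at (650,342) and lid at (190,335), tabs toward the robot. There are two gold spools, at (238,240) and (542,342). Three blue spools stand at (296,224), (318,345) and (557,231). The look-alikes are pink (183,217), pink (368,370) and turquoise (272,463), all to be left alone. The side view agrees.

```bash
cat > h.py <<'E'
from station import *
import numpy as np, cv2
from scipy.optimize import minimize
S=4
def proj(i,P):
    R=np.array(i["R"]);K=np.array([[i["fx"],0,i["cx"]],[0,i["fy"],i["cy"]],[0,0,1]])
    return cv2.projectPoints(np.asarray(P,float),cv2.Rodrigues(R)[0],np.array(i["t"],float),K,np.array(i["dist"]))[0][:,0]
def unproj(i,uv,z):
    K=np.array([[i["fx"],0,i["cx"]],[0,i["fy"],i["cy"]],[0,0,1]])
    n=cv2.undistortPoints(np.array([[uv]],float),K,np.array(i["dist"]))[0,0]
    R=np.array(i["R"]);c=-R.T@np.array(i["t"]);d=R.T@np.array([*n,1]);return c+d*(z-c[2])/d[2]
def circ(r,z):
    a=np.linspace(0,2*np.pi,32,endpoint=False);return np.c_[r*np.cos(a),r*np.sin(a),0*a+z]
def box(x0,x1,y0,y1,z0,z1): return np.array([[x,y,z] for x in(x0,x1) for y in(y0,y1) for z in(z0,z1)])
M={"big":[np.r_[circ(.027,0),circ(.027,.008)],np.r_[circ(.025,0),circ(.025,.04)],np.r_[circ(.013,.04),circ(.013,.06)]],
"small":[np.r_[circ(.022,0),circ(.022,.008)],np.r_[circ(.020,0),circ(.020,.036)],np.r_[circ(.012,.036),circ(.012,.054)]],
"tray":[box(-.08,.08,-.08,.08,.01,.078),box(-.094,-.08,-.02,.02,.01,.02)],
"lid":[box(-.08,.08,-.08,.08,.01,.04),box(-.094,-.08,-.02,.02,.01,.02),box(-.007,.007,-.03,.03,.04,.074)],
"dryer":[box(-.084,.084,-.084,.084,0,.05),box(-.08,.08,-.08,.08,.05,.09),box(-.182,-.08,-.046,.046,0,.042)]}
def render(i,k,x,y,yaw,z=0):
    im=np.zeros((420*S,560*S),np.uint8);c,s=np.cos(yaw),np.sin(yaw)
    for P in M[k]:
        W=np.c_[c*P[:,0]-s*P[:,1]+x,s*P[:,0]+c*P[:,1]+y,P[:,2]+z]
        h=cv2.convexHull(proj(i,W).astype(np.float32))[:,0]
        cv2.fillPoly(im,[np.round(((h+.5)*S-.5)*16).astype(np.int32)],1,shift=4)
    return im
def fit(i,k,mask,z=0,yaws=(0,)):
    m=cv2.resize(mask.astype(np.float32),None,fx=S,fy=S,interpolation=cv2.INTER_LINEAR)>.5
    v,u=np.nonzero(mask);p=unproj(i,[u.mean(),v.mean()],z+.02)
    def f(q):
        r=render(i,k,q[0]/100,q[1]/100,q[2] if len(q)>2 else 0,z)>0
        return 1-(r&m).sum()/max(1,(r|m).sum())
    best=None
    for w in yaws:
        q=[p[0]*100,p[1]*100]+([w] if k in("tray","lid","dryer") else [])
        sim=np.array([q]+[np.array(q)+d for d in np.diag([2,2,.15][:len(q)])])
        r=minimize(f,q,method="Nelder-Mead",options=dict(initial_simplex=sim,xatol=.01,fatol=1e-4,maxfev=150))
        if best is None or r.fun<best.fun:best=r
    q=best.x;return q[0]/100,q[1]/100,(np.degrees(q[2]) if len(q)>2 else 0),1-best.fun
def look(cam,names,z=0,shot=True,yaws=(-.2,.1,.3)):
    if shot:
        im=camera(cam);cv2.imwrite("pics/last_%s.png"%cam,cv2.cvtColor(im,cv2.COLOR_RGB2BGR))
    else: im=cv2.cvtColor(cv2.imread("pics/last_%s.png"%cam),cv2.COLOR_BGR2RGB)
    i=camera_info(cam)
    for n in names:
        k=n.rstrip("012")
        for d in outline_of(cam,n):
            if d["confidence"]<.3:continue
            x,y,w,q=fit(i,k,d["pixels"],z,yaws)
            print(cam,n,"conf %.2f ext %s  x %.4f y %.4f yaw %.1f iou %.3f"%(d["confidence"],[int(a) for a in d["extent"]],x,y,w,q),"rgb",im[d["pixels"]].mean(0).astype(int))
def st():
    s=get_state();x=s["orientation"];from scipy.spatial.transform import Rotation as Ro
    R=Ro.from_quat(x).as_matrix();print("t %.2f"%s["clock"],"tcp",s["ee_pos"].round(4),"jawdir %.1f"%np.degrees(np.arctan2(R[1,1],R[0,1])),"tilt",np.degrees(R[:2,2]).round(2),"F",s["force"].round(1),"w %.4f"%s["gripper_width"],"q",s["qpos"].round(2))
E
python3 - <<'E'
from h import *
look("top",["dryer","big0","small0","tray","lid"]);look("side",["dryer","big0","small0","lid"]);st()
E
```

```text
top big0 conf 0.97 ext [366, 230, 25, 22]  x 0.4463 y -0.1985 yaw 0.0 iou 0.944 rgb [195 178 131]
top big0 conf 0.71 ext [417, 203, 76, 76]  x 0.4639 y -0.4470 yaw 0.0 iou 0.090 rgb [206 203 195]
top big0 conf 0.68 ext [117, 143, 24, 20]  x 0.6615 y 0.4346 yaw 0.0 iou 0.849 rgb [190 136 144]
top small0 conf 0.68 ext [200, 146, 15, 20]  x 0.6499 y 0.2330 yaw 0.0 iou 0.875 rgb [100 117 153]
top small0 conf 0.64 ext [215, 230, 17, 21]  x 0.4346 y 0.1843 yaw 0.0 iou 0.858 rgb [115 136 173]
top small0 conf 0.63 ext [248, 251, 18, 14]  x 0.3954 y 0.0990 yaw 0.0 iou 0.950 rgb [200 155 165]
top small0 conf 0.51 ext [181, 313, 18, 22]  x 0.2355 y 0.2564 yaw 0.0 iou 0.941 rgb [112 168 159]
top tray conf 0.98 ext [415, 203, 77, 72]  x 0.4436 y -0.3766 yaw -3.6 iou 0.974 rgb [208 205 197]
top lid conf 0.73 ext [93, 196, 84, 83]  x 0.4480 y 0.4036 yaw 21.8 iou 0.979 rgb [168 165 162]
side dryer conf 0.68 ext [188, 181, 124, 80]  x 0.6251 y 0.0050 yaw -0.2 iou 0.932 rgb [121 121 117]
side big0 conf 0.75 ext [104, 335, 35, 38]  x 0.6601 y 0.4333 yaw 0.0 iou 0.848 rgb [156  97 114]
side big0 conf 0.
[... 307 characters left out ...]
[119, 228, 48, 28]  x 0.8051 y 0.1447 yaw 0.0 iou 0.406 rgb [203 204 200]
side small0 conf 0.68 ext [260, 163, 15, 27]  x 0.6448 y -0.2336 yaw 0.0 iou 0.890 rgb [ 48  66 106]
side small0 conf 0.64 ext [270, 282, 17, 27]  x 0.4367 y 0.1819 yaw 0.0 iou 0.925 rgb [ 52  71 113]
side small0 conf 0.41 ext [190, 184, 122, 79]  x 0.5727 y 0.0574 yaw 0.0 iou 0.064 rgb [120 121 117]
side lid conf 0.83 ext [177, 333, 110, 86]  x 0.4482 y 0.4029 yaw 22.0 iou 0.982 rgb [142 141 143]
side lid conf 0.63 ext [190, 184, 120, 80]  x 0.6210 y 0.0109 yaw -0.6 iou 0.560 rgb [121 121 117]
t 0.65 tcp [0.2078 0.5361 0.2313] jawdir 68.8 tilt [0. 0.] F [-0.1 -0.  -0.3] w 0.0856 q [ 0.99  0.16  1.6   0.    1.39 -0.21]
```

Run:
```python
from h import *
look("top",["dryer","big1","start","tray"]);look("side",["big1","tray"])
im=cv2.imread("pics/last_top.png")
a=cv2.resize(im[125:250,250:335],None,fx=4.7,fy=4.7,interpolation=cv2.INTER_CUBIC)[:590]
b=cv2.resize(im[130:190,110:225],(400,209),interpolation=cv2.INTER_CUBIC)
c=cv2.resize(im[210:270,340:455],(400,209),interpolation=cv2.INTER_CUBIC)
o=np.zeros((590,800,3),np.uint8);o[:a.shape[0],:a.shape[1]]=a;o[:209,400:]=b;o[220:429,400:]=c
cv2.imwrite("pics/crop1.png",o)
```

```text
top dryer conf 0.76 ext [260, 129, 69, 112]  x 0.6233 y 0.0124 yaw 1.1 iou 0.966 rgb [166 167 161]
top big1 conf 0.94 ext [116, 144, 25, 19]  x 0.6604 y 0.4333 yaw 0.0 iou 0.922 rgb [185 132 140]
top big1 conf 0.91 ext [155, 158, 25, 22]  x 0.6211 y 0.3354 yaw 0.0 iou 0.951 rgb [185 159 114]
top big1 conf 0.75 ext [288, 219, 13, 12]  x 0.4701 y 0.0100 yaw 0.0 iou 0.294 rgb [106 191 123]
top big1 conf 0.64 ext [367, 230, 25, 21]  x 0.4458 y -0.1988 yaw 0.0 iou 0.956 rgb [195 179 131]Traceback (most recent call last):
  File "<stdin>", line 2, in <module>
  File "h.py", line 49, in look
    x,y,w,q=fit(i,k,d["pixels"],z,yaws)
            ~~~^^^^^^^^^^^^^^^^^^^^^^^^
  File "h.py", line 37, in fit
    r=minimize(f,q,method="Nelder-Mead",options=dict(initial_simplex=sim,xatol=.01,fatol=1e-4,maxfev=150))
    res = _minimize_neldermead(fun, x0, args, callback, bounds=bounds,
                               **options)
    fsim[k] = func(sim[k])
              ~~~~^^^^^^^^
    fx = function(np.copy(x), *(wrapper_args + args))
  File "h.py", line 31, in f
    r=render(i,k,q[0]/100,q[1]/100,q[2] if len(q)>2 else 0,z)>0
      ~~~~~~^^^^^^^^^^^^^^^^^^^^^^^^^^^^^^^^^^^^^^^^^^^^^^^^^
  File "h.py", line 22, in render
    for P in M[k]:
             ~^^^
KeyError: 'start'
```

Run:
```python
from h import *
i=camera_info("top")
d=outline_of("top","start")
for e in d[:2]:
    v,u=np.nonzero(e["pixels"]);print("start",e["confidence"],e["extent"],unproj(i,[u.mean(),v.mean()],.05))
look("side",["tray","start"][:1])
im=cv2.imread("pics/last_top.png")
def crop(x0,y0,w,h,f):return cv2.resize(im[y0:y0+h,x0:x0+w],None,fx=f,fy=f,interpolation=cv2.INTER_CUBIC)
o=np.zeros((600,800,3),np.uint8)
a=crop(252,124,84,124,4.8)
# overlay model of tray top at z=.09
for (x,y,w,c) in ((.6233,.0124,1.1,(0,0,255)),(.6251,.005,-.2,(0,255,0))):
    w=np.radians(w);P=np.array([[-.08,-.08,.09],[.08,-.08,.09],[.08,.08,.09],[-.08,.08,.09]]);R=np.array([[np.cos(w),-np.sin(w),0],[np.sin(w),np.cos(w),0],[0,0,1]])
    q=proj(i,P@R.T+[x,y,0]);print(q.round(1).tolist())
    cv2.polylines(a,[np.int32(((q-[252,124]+.5)*4.8-.5))],True,c,1)
o[:a.shape[0],:a.shape[1]]=a[:600,:]
b=crop(110,130,100,60,3.9);o[:b.shape[0],405:405+b.shape[1]]=b
c=crop(340,210,100,60,3.9);o[250:250+c.shape[0],405:405+c.shape[1]]=c
cv2.imwrite("pics/crop1.png",o)
```

```text
start 0.57 [289.8, 219.2, 13.8, 13.7] [0.47067369 0.0083787  0.05      ]
side tray conf 0.77 ext [329, 129, 52, 13]  x 0.4805 y -0.5619 yaw 13.6 iou 0.091 rgb [186 177 163]
side tray conf 0.70 ext [191, 148, 54, 36]  x 0.7882 y -0.2493 yaw 31.2 iou 0.394 rgb [111  62  41]
[[328.6, 193.2], [327.0, 128.6], [260.8, 129.0], [260.6, 193.7]]
[[330.9, 193.3], [330.8, 128.6], [264.7, 127.6], [263.0, 192.2]]
```

View pics/crop1.png

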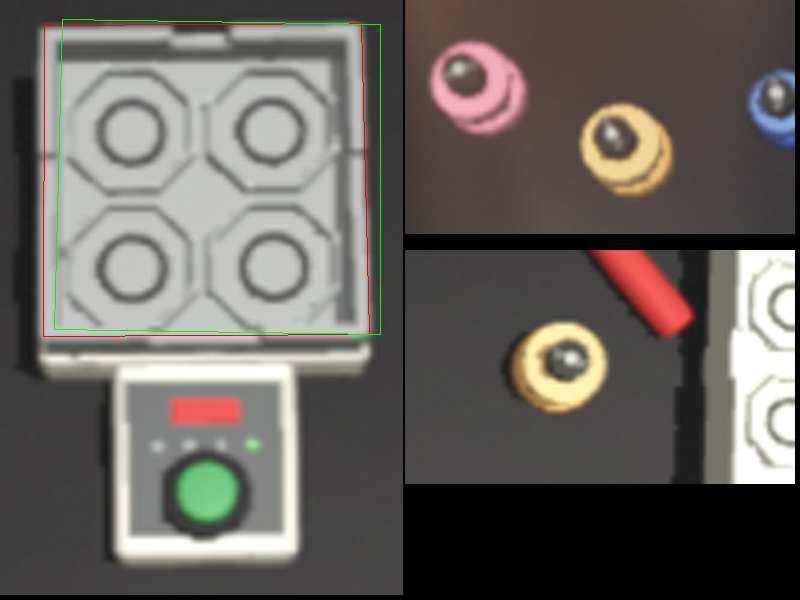

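Crop: gold spools are in the middle of the right-hand crops, distinct from the pink one. The four dryer pocket rings are at crop (131,132), (269,131), (131,268), (274,266).

Run:
```python
from h import *
i=camera_info("top");P=[]
im=cv2.cvtColor(cv2.imread("pics/last_top.png"),cv2.COLOR_BGR2GRAY)
for c in [(131,132),(269,131),(131,268),(274,266)]:
    uv=(np.array(c)+.5)/4.8-.5+[252,124]; P.append(unproj(i,uv,.054)[:2]); print(P[-1].round(4))
P=np.array(P);print("mean",P.mean(0),"yaw",[np.degrees(np.arctan2(d[1],d[0])).round(1) for d in(P[0]-P[2],P[1]-P[3])],[np.degrees(np.arctan2(-d[0],d[1])).round(1) for d in(P[0]-P[1],P[2]-P[3])])
g=(np.array([207,490])+.5)/4.8-.5+[252,124];print("btn",unproj(i,g,.05))
for nm in("top",): look(nm,["small2","big2","tray"],shot=False)
```

```text
[0.6578 0.05  ]
[ 0.6592 -0.021 ]
[0.5858 0.049 ]
[ 0.5877 -0.0238]
mean [0.62264787 0.01355318] yaw [np.float64(0.9), np.float64(2.3)] [np.float64(1.1), np.float64(1.5)]
btn [0.47263124 0.00917908 0.05      ]
top small2 conf 0.79 ext [216, 232, 17, 20]  x 0.4365 y 0.1861 yaw 0.0 iou 0.847 rgb [116 136 173]
top small2 conf 0.63 ext [181, 314, 20, 18]  x 0.2353 y 0.2561 yaw 0.0 iou 0.840 rgb [109 168 160]
top small2 conf 0.60 ext [385, 154, 11, 15]  x 0.6450 y -0.2288 yaw 0.0 iou 0.757 rgb [ 97 115 148]
top small2 conf 0.60 ext [200, 148, 15, 17]  x 0.6499 y 0.2317 yaw 0.0 iou 0.793 rgb [101 119 154]
top small2 conf 0.59 ext [249, 250, 14, 18]  x 0.3955 y 0.0992 yaw 0.0 iou 0.941 rgb [203 158 168]
top big2 conf 0.94 ext [116, 144, 25, 19]  x 0.6604 y 0.4333 yaw 0.0 iou 0.922 rgb [185 132 140]
top big2 conf 0.91 ext [155, 158, 25, 22]  x 0.6211 y 0.3354 yaw 0.0 iou 0.951 rgb [185 159 114]
top big2 conf 0.75 ext [288, 219, 13, 12]  x 0.4701 y 0.0100 yaw 0.0 iou 0.294 rgb [106 191 123]
top big2 conf 0.64 ext [367, 230, 25, 21]  x 0.4458 y -0.1988 yaw 0.0 iou 0.956 rgb [195 179 131]
top tray conf 0.63 ext [417, 203, 76, 75]  x 0.4434 y -0.3758 yaw -4.2 iou 0.973 rgb [208 205 197]
```

step_arm(deltas="0 0 0 4 -2.2 0 0.4;0 0 0 4 -2.2 0 0.4;0 0 0 4 -2.2 0 0.4;0 0 0 4 -2.2 0 0.4;0 0 0 4 -2.2 0 0.4", force=40)

```text
clock: 1.57
ee_pos: [0.3906, 0.4347, 0.2319]
orientation: [0.176, 0.984, 0.001, -0.001]
force: [-0.3, 0.6, 0.8]
gripper_width: 0.0509
```

step_arm(deltas="0 0 0 4 -2.2 0 0.4;0 0 0 4 -2.2 0 0.4;0 0 0 4 -2.2 0 0.4;0 0 0 4 -2.2 0 0.4;0 0 0 4 -2.2 0 0.4")

```text
clock: 1.98
ee_pos: [0.5727, 0.3328, 0.2324]
orientation: [0.176, 0.984, 0.002, -0.001]
force: [-0.2, 0.3, 0.2]
gripper_width: 0.0516
```

step_arm(deltas="0 0 0 3 0.2 -3 0.4;0 0 0 1.5 0 -3.5 0.4;0 0 0 0.4 0 -3.5 0.4;0 0 0 0 0 -2 0.4;0 0 0 0 0 0 0.4")

```text
clock: 2.4
ee_pos: [0.6334, 0.3263, 0.1121]
orientation: [0.182, 0.983, 0.004, 0.005]
force: [-0.4, -0.1, -0.4]
gripper_width: 0.0513
```

Run:
```python
from h import *
st();look("side",["big0"])
```

```text
t 2.40 tcp [0.6334 0.3263 0.1121] jawdir 69.0 tilt [0.65 0.32] F [-0.4 -0.1 -0.4] w 0.0513 q [ 0.31  0.6   1.27  0.    1.26 -0.9 ]
side big0 conf 0.97 ext [152, 306, 32, 33]  x 0.6200 y 0.3328 yaw 0.0 iou 0.950 rgb [126 100  56]
side big0 conf 0.90 ext [322, 185, 21, 25]  x 0.4460 y -0.2020 yaw 0.0 iou 0.936 rgb [153 122  69]
side big0 conf 0.78 ext [104, 336, 32, 37]  x 0.6597 y 0.4332 yaw 0.0 iou 0.843 rgb [125  76  88]
```

step_arm(deltas="0 0 0 -1.0 0.6 -1.5 0.4;0 0 0 -0.3 0.2 -2 0.4;0 0 0 0 0 -1.5 0.4;0 0 0 0 0 0 0.4;0 0 0 0 0 0 0.4")

```text
clock: 2.92
ee_pos: [0.6278, 0.3395, 0.0797]
orientation: [0.181, 0.983, 0.01, 0.017]
force: [-0.4, 0.9, 0.9]
gripper_width: 0.0513
```

Run:
```python
from h import *
st()
```

```text
t 2.92 tcp [0.6278 0.3395 0.0797] jawdir 69.2 tilt [2.09 0.82] F [-0.4  0.9  0.9] w 0.0513 q [ 0.33  0.62  1.32  0.    1.17 -0.88]
```

step_arm(deltas="-0.8 2 0 -0.7 -0.5 -1.2 0.4;0 0 0 0 0 -1 0.4;0 0 0 0 0 -1 0.4;0 0 0 0 0 -0.5 0.4;0 0 0 0 0 0 0.4")

```text
clock: 3.33
ee_pos: [0.6235, 0.3346, 0.0449]
orientation: [0.181, 0.983, 0.001, 0.003]
force: [-0.0, 0.9, -0.0]
gripper_width: 0.0513
```

Run:
```python
from h import *
st()
```

```text
t 3.33 tcp [0.6235 0.3346 0.0449] jawdir 69.1 tilt [0.33 0.07] F [-0.   0.9 -0. ] w 0.0513 q [ 0.32  0.67  1.31 -0.    1.15 -0.88]
```

step_arm(deltas="0 0.4 0 -0.3 0 -0.2 0.4;0 0 0 0 0 0 1;0 0 0 0 0 0 1;0 0 0 0 0 0 1;0 0 0 0 0 0 1")

```text
clock: 3.75
ee_pos: [0.6202, 0.3344, 0.0424]
orientation: [0.181, 0.983, 0.0, -0.001]
force: [-0.1, 0.5, -1.4]
gripper_width: 0.0244
```

step_arm(deltas="0 0 0 0 0 0 1;0 0 0 0 0 0.5 1;0 0 0 0 0 2 1;0 0 0 0 0 3 1;0 0 0 0 0 3 1")

```text
clock: 4.17
ee_pos: [0.6135, 0.3322, 0.1205]
orientation: [0.181, 0.983, -0.004, -0.009]
force: [1.3, -0.7, -1.2]
gripper_width: 0.0244
```

Run:
```python
from h import *
st()
```

```text
t 4.17 tcp [0.6135 0.3322 0.1205] jawdir 69.1 tilt [-1.13 -0.27] F [ 1.3 -0.7 -1.2] w 0.0244 q [ 0.32  0.58  1.29  0.    1.3  -0.88]
```

step_arm(deltas="0.3 -1.1 0 1 -4 2 1;0 0 0 1 -4 2 1;0 0 0 1 -4 1 1;0 0 0 0.8 -4 0 1;0 0 0 0.5 -4 0 1")

```text
clock: 4.58
ee_pos: [0.6581, 0.1412, 0.1833]
orientation: [0.174, 0.985, 0.005, 0.008]
force: [1.2, -1.3, -1.8]
gripper_width: 0.0244
```

step_arm(deltas="0 0 0 0 -4 0 1;0 0 0 0 -2.5 0 1;0 0 0 0 -0.8 0 1;0 0 0 0 0 0 1;0 0 0 0 0 0 1")

```text
clock: 5.0
ee_pos: [0.66, 0.0558, 0.1878]
orientation: [0.179, 0.984, 0.004, 0.012]
force: [0.4, 0.7, -1.3]
gripper_width: 0.0243
```

Run:
```python
from h import *
st()
```

```text
t 5.00 tcp [0.66   0.0558 0.1878] jawdir 69.4 tilt [1.44 0.25] F [ 0.4  0.7 -1.3] w 0.0243 q [-0.1   0.39  1.4   0.01  1.32 -1.31]
```

step_arm(deltas="-0.2 1.4 0 -0.2 -0.6 -1.2 1;0 0 0 0 0 -2 1;0 0 0 0 0 -2 1;0 0 0 0 0 -1.5 1;0 0 0 0 0 0 1")

```text
clock: 5.42
ee_pos: [0.6574, 0.057, 0.117]
orientation: [0.174, 0.985, 0.001, -0.002]
force: [-0.4, 0.2, -1.0]
gripper_width: 0.0245
```

Run:
```python
from h import *
st()
```

```text
t 5.42 tcp [0.6574 0.057  0.117 ] jawdir 69.9 tilt [-0.16  0.1 ] F [-0.4  0.2 -1. ] w 0.0245 q [-0.1   0.48  1.44  0.    1.23 -1.32]
```

step_arm(deltas="0 0 0 0 -0.7 0 1;0 0 0 0 0 0 1;0 0 0 0 0 0 1;0 0 0 0 0 0 1;0 0 0 0 0 0 1")

```text
clock: 5.83
ee_pos: [0.6574, 0.0528, 0.1174]
orientation: [0.172, 0.985, 0.001, -0.002]
force: [-0.1, 0.0, -1.8]
gripper_width: 0.0243
```

Run:
```python
from h import *
st()
im=camera("top");cv2.imwrite("pics/c2.png",cv2.resize(cv2.cvtColor(im[120:250,240:345],cv2.COLOR_RGB2BGR),None,fx=4.5,fy=4.5,interpolation=cv2.INTER_CUBIC))
```

```text
t 5.83 tcp [0.6574 0.0528 0.1174] jawdir 70.2 tilt [-0.26  0.12] F [-0.1  0.  -1.8] w 0.0243 q [-0.1   0.48  1.44  0.    1.24 -1.33]
```

View pics/c2.png

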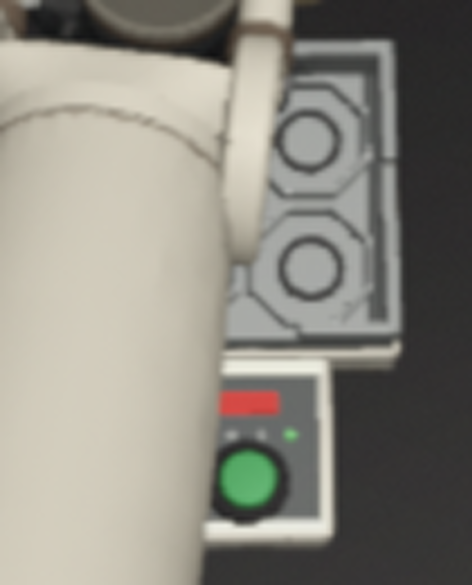

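The arm hides the pocket in the top view (5 pictures viewed). I continue on force feedback.

step_arm(deltas="0 0 0 0.1 -0.4 0 1;0 0 0 0 0 -0.4 1;0 0 0 0 0 -0.7 1;0 0 0 0 0 -0.6 1;0 0 0 0 0 0 1")

```text
clock: 6.3
ee_pos: [0.661, 0.0482, 0.1076]
orientation: [0.172, 0.985, 0.001, 0.001]
force: [-0.4, 0.3, 0.2]
gripper_width: 0.0244
```

Run:
```python
from h import *
st();look("side",["big0"],.054)
```

```text
t 6.30 tcp [0.661  0.0482 0.1076] jawdir 70.2 tilt [0.09 0.09] F [-0.4  0.3  0.2] w 0.0244 q [-0.11  0.49  1.44  0.    1.21 -1.34]
side big0 conf 0.96 ext [103, 334, 36, 38]  x 0.6257 y 0.4644 yaw 0.0 iou 0.728 rgb [171 113 131]
side big0 conf 0.85 ext [322, 185, 19, 29]  x 0.4251 y -0.1261 yaw 0.0 iou 0.765 rgb [160 130  74]
```

step_arm(deltas="0 0 0 -0.3 0.2 0 1;0 0 0 0 0 0 1;0 0 0 0 0 -0.4 1;0 0 0 0 0 -0.4 1;0 0 0 0 0 0 1")

```text
clock: 6.82
ee_pos: [0.657, 0.0504, 0.096]
orientation: [0.172, 0.985, 0.001, -0.0]
force: [1.3, -0.9, 1.1]
gripper_width: 0.0246
```

Run:
```python
from h import *
st()
```

```text
t 6.82 tcp [0.657  0.0504 0.096 ] jawdir 70.2 tilt [-0.    0.12] F [ 1.3 -0.9  1.1] w 0.0246 q [-0.11  0.49  1.45  0.    1.19 -1.33]
```

step_arm(deltas="0 0 0 0 0 0 0.45;0 0 0 0 0 0 0.45;0 0 0 0 0 0 0.45;0 0 0 0 0 2 0.45;0 0 0 0 0 3 0.45")

```text
clock: 7.23
ee_pos: [0.6513, 0.0507, 0.1377]
orientation: [0.172, 0.985, 0.0, -0.008]
force: [-0.1, 0.5, -0.2]
gripper_width: 0.0469
```

step_arm(deltas="0 0 0 -1.5 -2 1 0.4;0 0 0 -3 -4 0 0.4;0 0 0 -3.3 -4 0 0.4;0 0 0 -3.3 -4 0 0.4;0 0 0 -3.3 -4 0 0.4")

```text
clock: 7.65
ee_pos: [0.5334, -0.1018, 0.157]
orientation: [0.166, 0.986, 0.001, 0.002]
force: [1.0, -1.1, 1.0]
gripper_width: 0.0513
```

step_arm(deltas="0 0 0 -3.3 -4 0 0.4;0 0 0 -2 -2 0 0.4;0 0 0 -0.5 -0.5 0 0.4;0 0 0 0 0 0 0.4;0 0 0 0 0 0 0.4")

```text
clock: 8.07
ee_pos: [0.4772, -0.1655, 0.1588]
orientation: [0.171, 0.985, -0.001, 0.004]
force: [-0.2, 0.1, -1.1]
gripper_width: 0.0513
```

Run:
```python
from h import *
st();look("top",["big0"]);look("top",["big0"],.054,shot=False);look("side",["big0"])
```

```text
t 8.07 tcp [ 0.4772 -0.1655  0.1588] jawdir 70.4 tilt [ 0.46 -0.15] F [-0.2  0.1 -1.1] w 0.0513 q [-0.57  0.04  1.87  0.    1.22 -1.8 ]
top big0 conf 0.65 ext [269, 140, 21, 20]  x 0.6740 y 0.0512 yaw 0.0 iou 0.952 rgb [179 157 109]
top big0 conf 0.58 ext [117, 144, 24, 19]  x 0.6639 y 0.4356 yaw 0.0 iou 0.853 rgb [170 119 127]
top big0 conf 0.54 ext [372, 228, 21, 14]  x 0.4531 y -0.2011 yaw 0.0 iou 0.332 rgb [191 177 136]
top big0 conf 0.65 ext [269, 140, 21, 20]  x 0.6574 y 0.0505 yaw 0.0 iou 0.888 rgb [179 157 109]
top big0 conf 0.58 ext [117, 144, 24, 19]  x 0.6477 y 0.4162 yaw 0.0 iou 0.779 rgb [170 119 127]
top big0 conf 0.54 ext [372, 228, 21, 14]  x 0.4442 y -0.1867 yaw 0.0 iou 0.303 rgb [191 177 136]
side big0 conf 0.92 ext [324, 186, 17, 26]  x 0.4461 y -0.2003 yaw 0.0 iou 0.940 rgb [160 129  74]
side big0 conf 0.69 ext [203, 201, 22, 26]  x 0.6979 y -0.0224 yaw 0.0 iou 0.816 rgb [170 147  93]
side big0 conf 0.59 ext [104, 337, 32, 35]  x 0.6597 y 0.4340 yaw 0.0 iou 0.829 rgb [171 114 132]
```

step_arm(deltas="0 0.4 0 -3 -3.4 0 0.4;0 0 0 -1 -1.2 -2 0.4;0 0 0 0 0 -2.5 0.4;0 0 0 0 0 -2 0.4;0 0 0 0 0 -1 0.4")

```text
clock: 8.73
ee_pos: [0.4442, -0.2084, 0.0851]
orientation: [0.164, 0.986, -0.003, 0.005]
force: [-0.8, 1.0, 0.2]
gripper_width: 0.0513
```

Run:
```python
from h import *
st()
```

```text
t 8.73 tcp [ 0.4442 -0.2084  0.0851] jawdir 71.2 tilt [ 0.5  -0.48] F [-0.8  1.   0.2] w 0.0513 q [-0.68  0.1   1.97 -0.    1.06 -1.93]
```

step_arm(deltas="0.5 0.5 0 0.2 0.9 -0.8 0.4;0 0 0 0 0 -1.2 0.4;0 0 0 0 0 -1.2 0.4;0 0 0 0 0 -0.6 0.4;0 0 0 0 0 0 0.4")

```text
clock: 9.15
ee_pos: [0.4482, -0.1942, 0.0438]
orientation: [0.161, 0.987, 0.002, -0.002]
force: [0.7, 0.0, 0.5]
gripper_width: 0.0514
```

Run:
```python
from h import *
st()
```

```text
t 9.15 tcp [ 0.4482 -0.1942  0.0438] jawdir 71.4 tilt [-0.21  0.3 ] F [0.7 0.  0.5] w 0.0514 q [-0.66  0.18  1.98  0.    0.99 -1.91]
```

step_arm(deltas="0 0 0 -0.25 -0.6 -0.1 0.4;0 0 0 0 0 0 0.4;0 0 0 0 0 0 1;0 0 0 0 0 0 1;0 0 0 0 0 0 1")

```text
clock: 9.57
ee_pos: [0.448, -0.2011, 0.0456]
orientation: [0.161, 0.987, 0.001, -0.0]
force: [0.1, -0.0, -1.5]
gripper_width: 0.0244
```

step_arm(deltas="0 0 0 0 0 0 1;0 0 0 0 0 0 1;0 0 0 0 0 2 1;0 0 0 0 0 3 1;0 0 0 0 0 3 1")

```text
clock: 9.98
ee_pos: [0.4423, -0.1971, 0.1209]
orientation: [0.161, 0.987, 0.005, -0.008]
force: [0.4, 0.1, -0.1]
gripper_width: 0.0243
```

Run:
```python
from h import *
st()
```

```text
t 9.98 tcp [ 0.4423 -0.1971  0.1209] jawdir 71.5 tilt [-0.77  0.75] F [ 0.4  0.1 -0.1] w 0.0243 q [-0.67  0.05  1.94  0.    1.17 -1.92]
```

step_arm(deltas="-0.7 -0.8 0 1 1 3 1;0 0 0 3.3 3.8 2 1;0 0 0 3.3 4 0 1;0 0 0 3.3 4 0 1;0 0 0 2.5 3 0 1")

```text
clock: 10.4
ee_pos: [0.5607, -0.0639, 0.1764]
orientation: [0.168, 0.986, -0.004, 0.007]
force: [0.1, -1.0, -1.4]
gripper_width: 0.024
```

step_arm(deltas="0 0 0 0.8 1 0 1;0 0 0 0 0 0 1;0 0 0 0 0 0 1;0 0 0 0 0 0 1;0 0 0 0 0 0 1")

```text
clock: 10.82
ee_pos: [0.5709, -0.0479, 0.1758]
orientation: [0.164, 0.986, -0.003, 0.007]
force: [-0.1, 0.1, -1.6]
gripper_width: 0.0243
```

Run:
```python
from h import *
st()
```

```text
t 10.82 tcp [ 0.5709 -0.0479  0.1758] jawdir 71.2 tilt [ 0.79 -0.44] F [-0.1  0.1 -1.6] w 0.0243 q [-0.29  0.19  1.67 -0.    1.26 -1.53]
```

step_arm(deltas="0.4 0.8 0 1.8 2.4 0 1;0 0 0 0 0 -1.5 1;0 0 0 0 0 -2 1;0 0 0 0 0 -1.5 1;0 0 0 0 0 -0.4 1")

```text
clock: 11.23
ee_pos: [0.5874, -0.0301, 0.1215]
orientation: [0.169, 0.986, -0.001, 0.001]
force: [-0.5, -0.7, -2.1]
gripper_width: 0.0241
```

Run:
```python
from h import *
st()
```

```text
t 11.23 tcp [ 0.5874 -0.0301  0.1215] jawdir 70.6 tilt [ 0.05 -0.16] F [-0.5 -0.7 -2.1] w 0.0241 q [-0.26  0.3   1.66 -0.    1.18 -1.49]
```

step_arm(deltas="0 0 0 0.15 0.65 0 1;0 0 0 0 0 0 1;0 0 0 0 0 -0.4 1;0 0 0 0 0 -0.4 1;0 0 0 0 0 0 1")

```text
clock: 11.65
ee_pos: [0.5882, -0.026, 0.1144]
orientation: [0.171, 0.985, -0.002, 0.001]
force: [0.3, 0.4, -0.5]
gripper_width: 0.0242
```

Run:
```python
from h import *
st()
```

```text
t 11.65 tcp [ 0.5882 -0.026   0.1144] jawdir 70.3 tilt [ 0.06 -0.19] F [ 0.3  0.4 -0.5] w 0.0242 q [-0.25  0.31  1.66 -0.    1.17 -1.47]
```

step_arm(deltas="0.2 0 0 0.1 0.25 0 1;0 0 0 0 0 -0.5 1;0 0 0 0 0 -0.5 1;0 0 0 0 0 -0.5 1;0 0 0 0 0 0 1")

```text
clock: 12.07
ee_pos: [0.5905, -0.0235, 0.0996]
orientation: [0.171, 0.985, 0.0, 0.002]
force: [-1.3, -0.6, -1.4]
gripper_width: 0.024
```

Run:
```python
from h import *
st()
```

```text
t 12.07 tcp [ 0.5905 -0.0235  0.0996] jawdir 70.3 tilt [ 0.25 -0.02] F [-1.3 -0.6 -1.4] w 0.0240 q [-0.24  0.33  1.67  0.    1.14 -1.47]
```

step_arm(deltas="0 0 0 0 0 -0.15 1;0 0 0 0 0 0 0.45;0 0 0 0 0 0 0.45;0 0 0 0 0 0 0.45;0 0 0 0 0 2.5 0.45")

```text
clock: 12.48
ee_pos: [0.5884, -0.0229, 0.1202]
orientation: [0.171, 0.985, 0.001, -0.001]
force: [-1.6, -0.6, -0.9]
gripper_width: 0.0469
```

step_arm(deltas="0 0 0 0 0 4 0.45;0 0 -7 -1 -2 3 0.45;0 0 -7 -1.7 -4 0 0.45;0 0 -7 -1.7 -4 0 0.45;0 0 -7 -1.7 -4 0 0.45")

```text
clock: 12.9
ee_pos: [0.5307, -0.159, 0.199]
orientation: [0.407, 0.914, 0.002, 0.005]
force: [0.3, -0.1, 0.2]
gripper_width: 0.0469
```

step_arm(deltas="0 0 -7 -1.7 -4 0 0.45;0 0 -7 -1.7 -4 0 0.45;0 0 -7 -1.7 -4 0 0.45;0 0 -7 -1.7 -4 0 0.45;0 0 -7 -1 -3 0 0.45")

```text
clock: 13.32
ee_pos: [0.453, -0.3454, 0.2013]
orientation: [0.669, 0.743, -0.001, 0.008]
force: [0.0, -0.6, 1.0]
gripper_width: 0.0467
```

step_arm(deltas="0 0 -6 0 -1 0 0.3;0 0 0 0 0 0 0.3;0 0 0 0 0 0 0.3;0 0 0 0 0 0 0.3;0 0 0 0 0 0 0.3")

```text
clock: 13.73
ee_pos: [0.4499, -0.3612, 0.2014]
orientation: [0.71, 0.704, -0.002, 0.009]
force: [-0.2, 0.0, -0.8]
gripper_width: 0.0598
```

Run:
```python
from h import *
st()
im=camera("top");cv2.imwrite("pics/c3.png",cv2.resize(cv2.cvtColor(im,cv2.COLOR_RGB2BGR),(800,600),interpolation=cv2.INTER_CUBIC))
look("top",["big0"],.054)
```

```text
t 13.73 tcp [ 0.4499 -0.3612  0.2014] jawdir -0.5 tilt [ 0.55 -0.83] F [-0.2  0.  -0.8] w 0.0598 q [-0.88  0.17  1.64 -0.    1.31 -0.88]
top big0 conf 0.81 ext [270, 137, 20, 23]  x 0.6580 y 0.0501 yaw 0.0 iou 0.928 rgb [174 152 106]
top big0 conf 0.76 ext [116, 143, 26, 22]  x 0.6458 y 0.4173 yaw 0.0 iou 0.756 rgb [163 113 121]
top big0 conf 0.70 ext [416, 201, 54, 63]  x 0.4919 y -0.3438 yaw 0.0 iou 0.278 rgb [162 160 150]
top big0 conf 0.68 ext [297, 166, 23, 24]  x 0.5903 y -0.0227 yaw 0.0 iou 0.954 rgb [177 156 110]
top big0 conf 0.66 ext [261, 127, 65, 115]  x 0.5947 y 0.0322 yaw 0.0 iou 0.081 rgb [139 140 134]
```

View pics/c3.png

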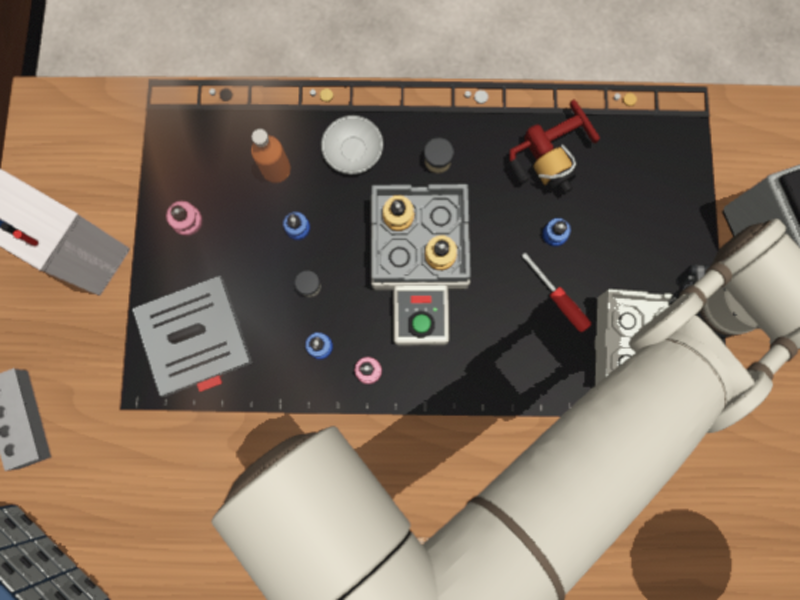

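Run:
```python
from h import *
i=camera_info("top");P=[]
for c in [(627,320.5),(669.5,323.5),(626.5,362.5),(669,366)]:
    uv=(np.array(c)+.5)*.7-.5; P.append(unproj(i,uv,.042)[:2]); print(P[-1].round(4))
P=np.array(P);print(P.mean(0),[np.degrees(np.arctan2(d[1],d[0])).round(1) for d in(P[0]-P[2],P[1]-P[3])],[np.degrees(np.arctan2(-d[0],d[1])).round(1) for d in(P[0]-P[1],P[2]-P[3])])
```

```text
[ 0.4817 -0.3418]
[ 0.4774 -0.4149]
[ 0.41   -0.3379]
[ 0.4048 -0.4101]
[ 0.44345313 -0.37618888] [np.float64(-3.1), np.float64(-3.7)] [np.float64(-3.4), np.float64(-4.1)]
```

step_arm(deltas="0.8 0.5 -3.3 -0.6 -1.4 -2 0.3;0 0 0 0 0 -3 0.3;0 0 0 0 0 -2 0.3;0 0 0 0 0 0 0.3;0 0 0 0 0 0 0.3")

```text
clock: 14.3
ee_pos: [0.4469, -0.3732, 0.1322]
orientation: [0.728, 0.685, -0.0, 0.003]
force: [0.6, 0.9, 1.0]
gripper_width: 0.0596
```

Run:
```python
from h import *
st()
im=camera("side");cv2.imwrite("pics/last_side.png",cv2.cvtColor(im,cv2.COLOR_RGB2BGR))
```

```text
t 14.30 tcp [ 0.4469 -0.3732  0.1322] jawdir -3.5 tilt [ 0.23 -0.27] F [0.6 0.9 1. ] w 0.0596 q [-0.9   0.27  1.68  0.    1.19 -0.84]
```

step_arm(deltas="0.3 0.2 -0.3 -0.35 -0.35 -1 0.3;0 0 0 0 0 -2 0.3;0 0 0 0 0 -2 0.3;0 0 0 0 0 -1 0.3;0 0 0 0 0 0 0.3")

```text
clock: 14.77
ee_pos: [0.4463, -0.3804, 0.0767]
orientation: [0.729, 0.684, -0.0, 0.006]
force: [-0.6, 0.1, -0.8]
gripper_width: 0.0599
```

Run:
```python
from h import *
st()
```

```text
t 14.77 tcp [ 0.4463 -0.3804  0.0767] jawdir -3.7 tilt [ 0.45 -0.52] F [-0.6  0.1 -0.8] w 0.0599 q [-0.91  0.34  1.7   0.    1.09 -0.85]
```

step_arm(deltas="0.5 0.4 0 -0.3 0.4 -0.6 0.3;0 0 0 0 0 -0.6 0.3;0 0 0 0 0 -0.2 0.3;0 0 0 0 0 0 0.3;0 0 0 0 0 0 0.3")

```text
clock: 15.18
ee_pos: [0.4443, -0.378, 0.0649]
orientation: [0.729, 0.684, -0.0, 0.002]
force: [1.1, 0.3, -0.2]
gripper_width: 0.0599
```

Run:
```python
from h import *
st()
```

```text
t 15.18 tcp [ 0.4443 -0.378   0.0649] jawdir -3.7 tilt [ 0.18 -0.2 ] F [ 1.1  0.3 -0.2] w 0.0599 q [-0.91  0.36  1.71  0.    1.07 -0.85]
```

step_arm(deltas="0.2 0.2 0 0 0.15 -0.1 1;0 0 0 0 0 0 1;0 0 0 0 0 0 1;0 0 0 0 0 0 1;0 0 0 0 0 0 1", force=80)

```text
clock: 15.6
ee_pos: [0.4452, -0.3772, 0.0657]
orientation: [0.729, 0.684, -0.0, 0.001]
force: [-0.1, 0.2, -2.6]
gripper_width: 0.0124
```

step_arm(deltas="0 0 0 0 0 0 1;0 0 0 0 0 1 1;0 0 0 0 0 2 1;0 0 0 0 0 3 1;0 0 0 0 0 3 1")

```text
clock: 16.02
ee_pos: [0.4398, -0.3705, 0.1494]
orientation: [0.729, 0.684, 0.001, -0.01]
force: [1.2, -0.6, -2.5]
gripper_width: 0.0123
```

Run:
```python
from h import *
st()
```

```text
t 16.02 tcp [ 0.4398 -0.3705  0.1494] jawdir -3.7 tilt [-0.71  0.87] F [ 1.2 -0.6 -2.5] w 0.0123 q [-0.91  0.25  1.66 -0.    1.25 -0.85]
```

step_arm(deltas="-0.8 -0.7 0 0 0.5 3 1;0 0 0.5 0.8 1.7 3 1;0 0 0.5 1.6 3.4 1 1;0 0 0.5 1.6 3.4 0 1;0 0 0.5 1.6 3.4 0 1")

```text
clock: 16.43
ee_pos: [0.4957, -0.2509, 0.2334]
orientation: [0.721, 0.693, -0.001, 0.007]
force: [0.2, -0.5, -3.9]
gripper_width: 0.0126
```

step_arm(deltas="0 0 0.5 1.6 3.4 0 1;0 0 0.5 1.6 3.4 0 1;0 0 0.5 1.6 3.4 0 1;0 0 0.5 1.6 3.4 0 1;0 0 0.5 1.6 3.4 0 1")

```text
clock: 16.85
ee_pos: [0.577, -0.0721, 0.2373]
orientation: [0.706, 0.708, -0.0, 0.009]
force: [-0.2, -1.4, -2.6]
gripper_width: 0.013
```

step_arm(deltas="0 0 0.4 1.6 3.2 0 1;0 0 0 1 2 0 1;0 0 0 0 0 0 1;0 0 0 0 0 0 1;0 0 0 0 0 0 1")

```text
clock: 17.27
ee_pos: [0.6038, -0.0084, 0.2378]
orientation: [0.699, 0.715, 0.0, 0.007]
force: [0.1, -0.2, -2.3]
gripper_width: 0.0132
```

Run:
```python
from h import *
st();look("side",["tray"],get_state()["ee_pos"][2]-.0657)
```

```text
t 17.27 tcp [ 0.6038 -0.0084  0.2378] jawdir 1.3 tilt [ 0.6  -0.51] F [ 0.1 -0.2 -2.3] w 0.0132 q [-0.21  0.22  1.51 -0.01  1.4  -0.23]
side tray conf 0.65 ext [193, 125, 94, 67]  x 0.6024 y -0.0071 yaw 2.0 iou 0.880 rgb [178 170 159]
side tray conf 0.34 ext [178, 334, 110, 85]  x 0.3592 y 0.5724 yaw 23.1 iou 0.716 rgb [166 165 167]
```

step_arm(deltas="0.5 0.6 0 1.9 2.1 0 1;0 0 0 0 0 -1 1;0 0 0 0 0 -1.5 1;0 0 0 0 0 -1.5 1;0 0 0 0 0 0 1")

```text
clock: 17.78
ee_pos: [0.6217, 0.0054, 0.1966]
orientation: [0.703, 0.711, -0.001, 0.0]
force: [-1.4, -0.1, -3.8]
gripper_width: 0.0126
```

Run:
```python
from h import *
st()
```

```text
t 17.78 tcp [0.6217 0.0054 0.1966] jawdir 0.6 tilt [-0.04 -0.1 ] F [-1.4 -0.1 -3.8] w 0.0126 q [-0.18  0.3   1.5  -0.    1.34 -0.2 ]
```

step_arm(deltas="0 0 0.8 0.15 0.8 0 1;0 0 0 0 0 -0.5 1;0 0 0 0 0 -1 1;0 0 0 0 0 -0.8 1;0 0 0 0 0 0 1")

```text
clock: 18.2
ee_pos: [0.6238, 0.0111, 0.1742]
orientation: [0.699, 0.715, -0.0, 0.002]
force: [-1.1, -0.5, -3.5]
gripper_width: 0.0125
```

Run:
```python
from h import *
st();look("side",["tray"],get_state()["ee_pos"][2]-.0657)
im=cv2.imread("pics/last_side.png")
cv2.imwrite("pics/c4.png",cv2.resize(im[110:270,170:330],None,fx=3.7,fy=3.7,interpolation=cv2.INTER_CUBIC))
```

```text
t 18.20 tcp [0.6238 0.0111 0.1742] jawdir 1.3 tilt [ 0.13 -0.16] F [-1.1 -0.5 -3.5] w 0.0125 q [-0.17  0.33  1.51 -0.    1.3  -0.2 ]
side tray conf 0.89 ext [183, 155, 95, 63]  x 0.6249 y 0.0101 yaw 2.5 iou 0.855 rgb [177 170 159]
```

View pics/c4.png

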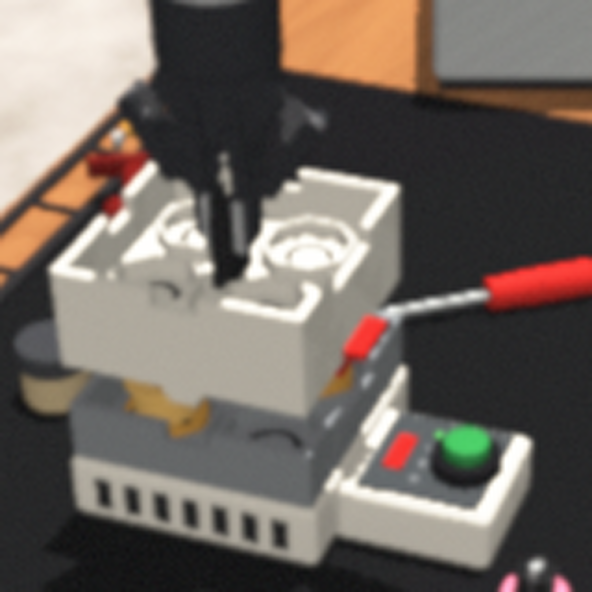

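The tray hangs level over the dryer with its red tab toward the pod (7 pictures viewed).

step_arm(deltas="0.1 0.1 0 0 0.2 0 1;0 0 0 0 0 -0.5 1;0 0 0 0 0 -0.6 1;0 0 0 0 0 -0.5 1;0 0 0 0 0 0 1")

```text
clock: 18.72
ee_pos: [0.6256, 0.0132, 0.1601]
orientation: [0.699, 0.715, 0.001, 0.003]
force: [0.1, 0.1, -3.1]
gripper_width: 0.0128
```

Run:
```python
from h import *
st()
```

```text
t 18.72 tcp [0.6256 0.0132 0.1601] jawdir 1.3 tilt [ 0.33 -0.1 ] F [ 0.1  0.1 -3.1] w 0.0128 q [-0.17  0.34  1.52 -0.    1.27 -0.19]
```

step_arm(deltas="0.1 0.3 0 -0.3 -0.1 0 1;0 0 0 0 0 0 1;0 0 0 0 0 -0.4 1;0 0 0 0 0 -0.4 1;0 0 0 0 0 0 1")

```text
clock: 19.13
ee_pos: [0.6222, 0.012, 0.151]
orientation: [0.699, 0.715, -0.0, -0.0]
force: [0.1, -0.2, -3.2]
gripper_width: 0.013
```

Run:
```python
from h import *
st()
```

```text
t 19.13 tcp [0.6222 0.012  0.151 ] jawdir 1.3 tilt [-0.03  0.01] F [ 0.1 -0.2 -3.2] w 0.0130 q [-0.17  0.35  1.53  0.    1.26 -0.2 ]
```

Lugs are entering freely, 5 mm to go.

step_arm(deltas="0 0 0 0.05 0 -0.3 1;0 0 0 0 0 -0.3 1;0 0 0 0 0 -0.3 1;0 0 0 0 0 0 1;0 0 0 0 0 0 1")

```text
clock: 19.55
ee_pos: [0.624, 0.0119, 0.1472]
orientation: [0.699, 0.715, 0.001, 0.001]
force: [-0.5, -0.4, -2.3]
gripper_width: 0.0126
```

Run:
```python
from h import *
st()
```

```text
t 19.55 tcp [0.624  0.0119 0.1472] jawdir 1.3 tilt [ 0.15 -0.05] F [-0.5 -0.4 -2.3] w 0.0126 q [-0.17  0.35  1.53 -0.    1.25 -0.2 ]
```

step_arm(deltas="0 0 0 0 0 -0.4 1;0 0 0 0 0 -0.4 1;0 0 0 0 0 -0.4 1;0 0 0 0 0 0 1;0 0 0 0 0 0 1")

```text
clock: 19.97
ee_pos: [0.6251, 0.0118, 0.1469]
orientation: [0.698, 0.716, 0.001, 0.003]
force: [-1.0, -0.2, -1.2]
gripper_width: 0.0125
```

Run:
```python
from h import *
st()
```

```text
t 19.97 tcp [0.6251 0.0118 0.1469] jawdir 1.4 tilt [ 0.28 -0.15] F [-1.  -0.2 -1.2] w 0.0125 q [-0.17  0.35  1.53 -0.    1.25 -0.2 ]
```

step_arm(deltas="0 0 0 0 0 0 0.5;0 0 0 0 0 0 0.5;0 0 0 0 0 0 0.5;0 0 0 0 0 2 0.5;0 0 0 0 0 4 0.5", force=40)

```text
clock: 20.38
ee_pos: [0.62, 0.0125, 0.1966]
orientation: [0.699, 0.716, -0.004, -0.004]
force: [-0.2, 0.5, -0.1]
gripper_width: 0.0427
```

step_arm(deltas="0 0 0 0 -1 4 0.5;0 0 0 0 -4 0 0.5;0 0 0 0.5 -4 0 0.5;0 0 0 0.5 -4 0 0.5;0 0 0 0.5 -4 0 0.5")

```text
clock: 20.8
ee_pos: [0.6397, -0.1554, 0.2494]
orientation: [0.694, 0.72, 0.002, 0.003]
force: [0.3, 0.1, -0.7]
gripper_width: 0.0425
```

step_arm(deltas="0 0 0 0.5 -4 -2 0.5;0 0 0 0.5 -2 -3 0.5;0 0 0 0 -1 -3 0.5;0 0 0 0 0 0 0.5;0 0 0 0 0 0 0.5")

```text
clock: 21.22
ee_pos: [0.6507, -0.2363, 0.1715]
orientation: [0.697, 0.717, 0.002, 0.008]
force: [0.2, 1.1, 2.7]
gripper_width: 0.0424
```

Run:
```python
from h import *
st();look("top",["small0"]);look("side",["small0","big0"]);look("side",["tray"],.08,shot=False);look("top",["tray"],.08,shot=False)
im=cv2.imread("pics/last_side.png")
cv2.imwrite("pics/c5.png",cv2.resize(im[100:280,160:340],None,fx=3.3,fy=3.3,interpolation=cv2.INTER_CUBIC))
```

```text
t 21.22 tcp [ 0.6507 -0.2363  0.1715] jawdir 1.6 tilt [ 0.86 -0.48] F [0.2 1.1 2.7] w 0.0424 q [-0.52  0.49  1.31  0.    1.33 -0.55]
top small0 conf 0.85 ext [200, 147, 14, 20]  x 0.6509 y 0.2333 yaw 0.0 iou 0.927 rgb [ 79  94 126]
top small0 conf 0.63 ext [248, 250, 17, 18]  x 0.3956 y 0.0995 yaw 0.0 iou 0.914 rgb [135  95 103]
top small0 conf 0.51 ext [214, 230, 18, 21]  x 0.4364 y 0.1843 yaw 0.0 iou 0.901 rgb [ 94 112 146]
side small0 conf 0.88 ext [355, 334, 24, 31]  x 0.2362 y 0.2530 yaw 0.0 iou 0.885 rgb [37 85 82]
side small0 conf 0.83 ext [303, 260, 21, 28]  x 0.3967 y 0.0965 yaw 0.0 iou 0.947 rgb [135  83  96]
side small0 conf 0.73 ext [269, 280, 22, 31]  x 0.4362 y 0.1815 yaw 0.0 iou 0.930 rgb [ 60  80 125]
side big0 conf 0.83 ext [103, 335, 35, 42]  x 0.6609 y 0.4330 yaw 0.0 iou 0.845 rgb [169 111 129]
side tray conf 0.73 ext [184, 159, 94, 69]  x 0.6260 y 0.0110 yaw 1.9 iou 0.960 rgb [178 171 162]
top tray conf 0.56 ext [262, 117, 71, 77]  x 0.6255 y 0.0115 yaw 1.3 iou 0.981 rgb [186 182 171]
```

View pics/c5.png

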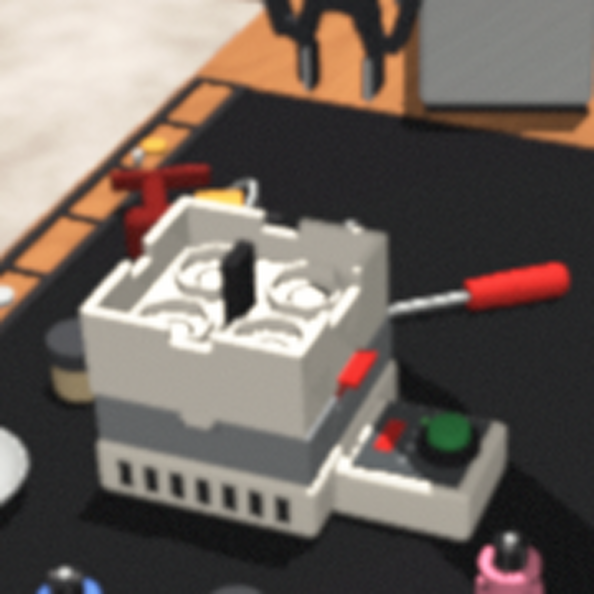

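```bash
cat >> h.py <<'E'
def blue(cam,guess,z=0,shot=False,r=22):
    if shot:
        im=camera(cam);cv2.imwrite("pics/last_%s.png"%cam,cv2.cvtColor(im,cv2.COLOR_RGB2BGR))
    im=cv2.imread("pics/last_%s.png"%cam);i=camera_info(cam)
    h=cv2.cvtColor(im,cv2.COLOR_BGR2HSV);m=((h[...,0]>103)&(h[...,0]<122)&(h[...,1]>130)).astype(np.uint8)
    u,v=proj(i,[[guess[0],guess[1],z+.02]])[0].astype(int);w=np.zeros_like(m);w[v-r:v+r,u-r:u+r]=m[v-r:v+r,u-r:u+r]
    if w.sum()<30: print(cam,"blue none",w.sum());return
    b,a=np.nonzero(w);k0=M["small"];M["small"]=k0[:2]
    print(cam,"blue n",w.sum(),"box",a.min(),b.min(),a.max(),b.max(),"centre",unproj(i,[(a.min()+a.max())/2,(b.min()+b.max())/2],z+.018).round(4),"fit",np.round(fit(i,"small",w>0,z),4));M["small"]=k0
E
python3 - <<'E'
from h import *
for g in((.645,-.232),(.4363,.183)):
    blue("side",g);blue("top",g)
E
```

```text
side blue none 0
top blue none 0
side blue n 381 box 272 287 293 310 centre [0.4335 0.1878 0.018 ] fit [0.4353 0.1838 0.     0.7378]
top blue n 35 box 222 237 232 250 centre [0.431 0.175 0.018] fit [0.4334 0.1761 0.     0.1265]
```

step_arm(deltas="0.5 0.9 0 0 0 4 0.5;0 0 0 -2 3.5 3 0.5;0 0 0 -2.1 4.1 0 0.5;0 0 0 -2.1 4.1 0 0.5;0 0 0 -2.1 4.1 0 0.5")

```text
clock: 21.98
ee_pos: [0.576, -0.0903, 0.2441]
orientation: [0.699, 0.715, 0.001, 0.005]
force: [-0.0, 0.6, 0.3]
gripper_width: 0.0429
```

step_arm(deltas="0 0 0 -2.1 4.1 0 0.5;0 0 0 -2.1 4.1 0 0.5;0 0 0 -2.1 4.1 0 0.5;0 0 0 -2.1 4.1 0 0.5;0 0 0 -2.1 4.1 0 0.5")

```text
clock: 22.4
ee_pos: [0.481, 0.0959, 0.2495]
orientation: [0.698, 0.716, 0.005, 0.01]
force: [0.9, 1.1, -0.7]
gripper_width: 0.0423
```

step_arm(deltas="0 0 0 -2.1 4.1 -2 0.5;0 0 0 -1 2.5 -4 0.5;0 0 0 0 0 -3 0.5;0 0 0 0 0 0 0.5;0 0 0 0 0 0 0.5")

```text
clock: 22.82
ee_pos: [0.4515, 0.1627, 0.1725]
orientation: [0.693, 0.721, 0.012, 0.014]
force: [-0.3, 0.0, 0.1]
gripper_width: 0.0424
```

Run:
```python
from h import *
st();look("top",["small0"]);blue("top",(.645,-.232));look("side",["small0"])
```

```text
t 22.82 tcp [0.4515 0.1627 0.1725] jawdir 2.2 tilt [ 2.13 -0.09] F [-0.3  0.   0.1] w 0.0424 q [ 0.1  -0.07  1.95 -0.01  1.22  0.06]
top small0 conf 0.82 ext [247, 252, 18, 14]  x 0.3948 y 0.0992 yaw 0.0 iou 0.912 rgb [186 142 152]
top small0 conf 0.74 ext [380, 150, 19, 20]  x 0.6460 y -0.2306 yaw 0.0 iou 0.946 rgb [ 80  97 130]
top small0 conf 0.53 ext [200, 148, 13, 18]  x 0.6510 y 0.2333 yaw 0.0 iou 0.872 rgb [105 117 145]
top blue n 78 box 380 158 396 171 centre [ 0.6373 -0.2266  0.018 ] fit [ 0.6428 -0.2288  0.      0.2624]
side small0 conf 0.94 ext [302, 262, 21, 27]  x 0.3956 y 0.0979 yaw 0.0 iou 0.936 rgb [154  96 112]
side small0 conf 0.70 ext [168, 273, 22, 27]  x 0.6506 y 0.2302 yaw 0.0 iou 0.926 rgb [ 60  81 127]
side small0 conf 0.66 ext [268, 283, 22, 26]  x 0.4366 y 0.1823 yaw 0.0 iou 0.884 rgb [ 50  69 111]
side small0 conf 0.57 ext [357, 331, 23, 34]  x 0.2357 y 0.2545 yaw 0.0 iou 0.946 rgb [45 88 83]
```

step_arm(deltas="0 2 0 -1.5 2.1 -1.5 0.5;0 0 0 0 0 -3 0.5;0 0 0 0 0 -3 0.5;0 0 0 0 0 -2 0.5;0 0 0 0 0 0 0.5")

```text
clock: 23.43
ee_pos: [0.4487, 0.1812, 0.0869]
orientation: [0.697, 0.717, 0.01, 0.009]
force: [-0.2, -0.5, -0.9]
gripper_width: 0.0428
```

Run:
```python
from h import *
st()
```

```text
t 23.43 tcp [0.4487 0.1812 0.0869] jawdir 1.7 tilt [1.53 0.06] F [-0.2 -0.5 -0.9] w 0.0428 q [ 0.14  0.07  2.   -0.    1.04  0.11]
```

step_arm(deltas="0 1.5 0 -1.2 0.25 -0.6 0.5;0 0 0 0 0 -0.6 0.5;0 0 0 0 0 -0.3 0.5;0 0 0 0 0 0 0.5;0 0 0 0 0 0 0.5")

```text
clock: 23.85
ee_pos: [0.4411, 0.1831, 0.077]
orientation: [0.698, 0.716, 0.003, 0.002]
force: [-0.0, -0.6, 0.1]
gripper_width: 0.0426
```

Run:
```python
from h import *
st()
```

```text
t 23.85 tcp [0.4411 0.1831 0.077 ] jawdir 1.5 tilt [0.41 0.13] F [-0.  -0.6  0.1] w 0.0426 q [0.14 0.09 2.   0.   1.04 0.11]
```

step_arm(deltas="0 0.4 0 -0.6 0 -0.4 0.5;0 0 0 -0.1 0 -1 0.5;0 0.3 0 -0.1 0 -1.3 0.5;0 0.3 0 0 0 -1 0.5;0 0 0 0 0 -0.2 0.5")

```text
clock: 24.27
ee_pos: [0.4343, 0.1834, 0.0371]
orientation: [0.698, 0.716, -0.001, -0.003]
force: [-0.6, 0.1, 0.6]
gripper_width: 0.0426
```

Run:
```python
from h import *
st()
```

```text
t 24.27 tcp [0.4343 0.1834 0.0371] jawdir 1.5 tilt [-0.34  0.18] F [-0.6  0.1  0.6] w 0.0426 q [0.14 0.15 2.03 0.   0.97 0.11]
```

step_arm(deltas="0 -0.3 0 0.2 0 0.15 0.5;0 0 0 0 0 0 1;0 0 0 0 0 0 1;0 0 0 0 0 0 1;0 0 0 0 0 0 1")

```text
clock: 24.68
ee_pos: [0.4353, 0.1832, 0.0367]
orientation: [0.698, 0.716, -0.001, -0.002]
force: [0.4, 0.4, -1.0]
gripper_width: 0.0223
```

step_arm(deltas="0 0 0 0 0 0 1;0 0 0 0 0 0 1;0 0 0 0 0 2 1;0 0 0 0 0 3 1;0 0 0 0 0 4 1")

```text
clock: 25.1
ee_pos: [0.4273, 0.1819, 0.1209]
orientation: [0.698, 0.716, -0.008, -0.008]
force: [0.8, -0.2, -0.8]
gripper_width: 0.0224
```

Run:
```python
from h import *
st()
```

```text
t 25.10 tcp [0.4273 0.1819 0.1209] jawdir 1.5 tilt [-1.33 -0.01] F [ 0.8 -0.2 -0.8] w 0.0224 q [0.14 0.01 1.99 0.   1.17 0.11]
```

step_arm(deltas="0 -1.3 0 0 0 4 1;0 0 0 0.5 -0.5 4 1;0 0 0 2 -1.8 2.5 1;0 0 0 3.8 -3.1 0 1;0 0 0 3.8 -3.1 0 1")

```text
clock: 25.52
ee_pos: [0.5173, 0.1085, 0.2398]
orientation: [0.694, 0.72, 0.006, 0.005]
force: [0.3, 0.9, -1.2]
gripper_width: 0.0223
```

step_arm(deltas="0 0 0 3.8 -3 0 1;0 0 0 2 -1.5 0 1;0 0 0 0.4 -0.4 0 1;0 0 0 0 0 0 1;0 0 0 0 0 0 1")

```text
clock: 25.93
ee_pos: [0.5797, 0.0567, 0.2415]
orientation: [0.697, 0.717, 0.008, 0.008]
force: [0.1, 0.1, -1.2]
gripper_width: 0.0224
```

Run:
```python
from h import *
st()
```

```text
t 25.93 tcp [0.5797 0.0567 0.2415] jawdir 1.7 tilt [1.25 0.03] F [ 0.1  0.1 -1.2] w 0.0224 q [-0.11  0.15  1.58  0.    1.38 -0.14]
```

step_arm(deltas="0 1.3 0 0.9 -1.1 -0.5 1;0 0 0 0 0 -1 1;0 0 0 0 0 -1.5 1;0 0 0 0 0 -1 1;0 0 0 0 0 0 1")

```text
clock: 26.35
ee_pos: [0.584, 0.0514, 0.1993]
orientation: [0.695, 0.719, -0.0, -0.002]
force: [-0.6, 0.4, -1.9]
gripper_width: 0.0221
```

Run:
```python
from h import *
st()
```

```text
t 26.35 tcp [0.584  0.0514 0.1993] jawdir 2.0 tilt [-0.22  0.16] F [-0.6  0.4 -1.9] w 0.0221 q [-0.12  0.21  1.6   0.    1.33 -0.15]
```

step_arm(deltas="0 0 0 0.45 -0.6 0 1;0 0 0 0 0 -0.4 1;0 0 0 0 0 -0.8 1;0 0 0 0 0 -0.6 1;0 0 0 0 0 0 1")

```text
clock: 26.77
ee_pos: [0.5875, 0.0472, 0.1806]
orientation: [0.694, 0.72, 0.0, -0.002]
force: [0.2, 0.3, -2.0]
gripper_width: 0.0224
```

Run:
```python
from h import *
st()
```

```text
t 26.77 tcp [0.5875 0.0472 0.1806] jawdir 2.1 tilt [-0.18  0.19] F [ 0.2  0.3 -2. ] w 0.0224 q [-0.13  0.24  1.61  0.    1.3  -0.16]
```

step_arm(deltas="0 0 0 0.05 -0.1 -0.4 1;0 0 0 0 0 -0.6 1;0 0 0 0 0 -0.7 1;0 0 0 0 0 -0.5 1;0 0 0 0 0 -0.2 1")

```text
clock: 27.18
ee_pos: [0.5897, 0.046, 0.1581]
orientation: [0.694, 0.72, 0.001, -0.001]
force: [-10.0, 1.5, 25.1]
gripper_width: 0.0221
```

Run:
```python
from h import *
st()
```

```text
t 27.18 tcp [0.5897 0.046  0.1581] jawdir 2.1 tilt [0.06 0.17] F [-10.    1.5  25.1] w 0.0221 q [-0.13  0.26  1.62  0.    1.25 -0.17]
```

step_arm(deltas="0 0 0 0 0 0.05 1;0 0 0 0 0 0 0.57;0 0 0 0 0 0 0.57;0 0 0 0 0 0 0.57;0 0 0 0 0 3 0.57")

```text
clock: 27.6
ee_pos: [0.5863, 0.0463, 0.1826]
orientation: [0.694, 0.72, -0.002, -0.005]
force: [-0.2, -0.0, -1.3]
gripper_width: 0.0369
```

step_arm(deltas="0 0 0 0 0 4 0.5;0 0 0 0.3 -1.5 1.5 0.5;0 0 0 1 -4 0 0.5;0 0 0 1 -4 0 0.5;0 0 0 1 -4 0 0.5")

```text
clock: 28.02
ee_pos: [0.621, -0.0849, 0.2458]
orientation: [0.689, 0.725, 0.002, -0.002]
force: [0.8, 0.3, 0.2]
gripper_width: 0.0428
```

step_arm(deltas="0 0 0 1 -4 0 0.5;0 0 0 1 -4 0 0.5;0 0 0 0.5 -4 -1 0.5;0 0 0 0 -2 -3 0.5;0 0 0 0 -0.5 -3 0.5")

```text
clock: 28.43
ee_pos: [0.6505, -0.2435, 0.1828]
orientation: [0.691, 0.723, 0.003, 0.008]
force: [-0.5, 0.8, -0.5]
gripper_width: 0.0426
```

step_arm(deltas="0 0 0 0 0 -2 0.5;0 0 0 0 0 0 0.5;0 0 0 0 0 0 0.5;0 0 0 0 0 0 0.5;0 0 0 0 0 0 0.5")

```text
clock: 28.85
ee_pos: [0.6466, -0.2452, 0.1541]
orientation: [0.693, 0.721, 0.002, 0.002]
force: [0.5, 0.4, 0.3]
gripper_width: 0.0426
```

Run:
```python
from h import *
st();look("top",["small0"],.122);look("side",["small0"],.122)
```

```text
t 28.85 tcp [ 0.6466 -0.2452  0.1541] jawdir 2.3 tilt [ 0.31 -0.02] F [0.5 0.4 0.3] w 0.0426 q [-0.54  0.51  1.31  0.    1.32 -0.58]
top small0 conf 0.78 ext [196, 148, 19, 19]  x 0.6159 y 0.2124 yaw 0.0 iou 0.772 rgb [ 78  93 126]
top small0 conf 0.73 ext [268, 156, 21, 24]  x 0.5920 y 0.0471 yaw 0.0 iou 0.940 rgb [ 95 112 142]
top small0 conf 0.61 ext [249, 250, 17, 17]  x 0.3865 y 0.0920 yaw 0.0 iou 0.807 rgb [140 100 108]
side small0 conf 0.95 ext [303, 260, 20, 28]  x 0.3579 y 0.2196 yaw 0.0 iou 0.630 rgb [148  91 106]
side small0 conf 0.90 ext [173, 272, 16, 28]  x 0.5730 y 0.3336 yaw 0.0 iou 0.715 rgb [ 58  78 122]
side small0 conf 0.86 ext [229, 184, 20, 21]  x 0.5972 y 0.0303 yaw 0.0 iou 0.670 rgb [ 87 103 139]
side small0 conf 0.81 ext [358, 331, 23, 34]  x 0.2212 y 0.3538 yaw 0.0 iou 0.709 rgb [40 85 81]
side small0 conf 0.36 ext [194, 148, 51, 29]  x 0.7502 y -0.0813 yaw 0.0 iou 0.411 rgb [127  62  49]
```

step_arm(deltas="0 0.3 0 0 1.4 -1.5 0.5;0 0 0 0 0 -3 0.5;0 0 0 0 0 -2.5 0.5;0 0 0 0 0 -1 0.5;0 0 0 0 0 0 0.5")

```text
clock: 29.47
ee_pos: [0.6491, -0.2268, 0.074]
orientation: [0.692, 0.722, 0.001, 0.004]
force: [-0.0, -0.2, -0.5]
gripper_width: 0.0426
```

Run:
```python
from h import *
st()
```

```text
t 29.47 tcp [ 0.6491 -0.2268  0.074 ] jawdir 2.4 tilt [ 0.43 -0.21] F [-0.  -0.2 -0.5] w 0.0426 q [-0.51  0.58  1.38  0.    1.17 -0.55]
```

step_arm(deltas="0.2 0.4 0 -0.3 -0.5 -0.5 0.5;0 0 0 0 0 -0.7 0.5;0 0 0 0 0 0 0.5;0 0 0 0 0 0 0.5;0 0 0 0 0 0 0.5")

```text
clock: 29.88
ee_pos: [0.6472, -0.2318, 0.0634]
orientation: [0.692, 0.722, 0.0, 0.001]
force: [-0.0, -0.4, 0.3]
gripper_width: 0.0425
```

Run:
```python
from h import *
st()
```

```text
t 29.88 tcp [ 0.6472 -0.2318  0.0634] jawdir 2.5 tilt [ 0.12 -0.06] F [-0.  -0.4  0.3] w 0.0425 q [-0.52  0.6   1.38  0.    1.16 -0.56]
```

step_arm(deltas="0 0.1 0 -0.1 0 -0.7 0.5;0 0 0 0 0 -1 0.5;0 0 0 0 0 -0.7 0.5;0 0 0 0 0 0 0.5;0 0 0 0 0 0 0.5")

```text
clock: 30.3
ee_pos: [0.6474, -0.2329, 0.0394]
orientation: [0.692, 0.722, 0.0, 0.003]
force: [0.4, 0.6, 0.8]
gripper_width: 0.0426
```

step_arm(deltas="0 0 0 0 0 0 1;0 0 0 0 0 0 1;0 0 0 0 0 0 1;0 0 0 0 0 0 1;0 0 0 0 0 0 1")

```text
clock: 30.72
ee_pos: [0.6471, -0.2327, 0.039]
orientation: [0.692, 0.722, 0.0, 0.002]
force: [-0.1, 0.2, -1.1]
gripper_width: 0.0222
```

Run:
```python
from h import *
st()
```

```text
t 30.72 tcp [ 0.6471 -0.2327  0.039 ] jawdir 2.4 tilt [ 0.18 -0.17] F [-0.1  0.2 -1.1] w 0.0222 q [-0.52  0.63  1.38 -0.    1.12 -0.56]
```

step_arm(deltas="0 0 0 0 0 2 1;0 0 0 0 0 4 1;0 0 0 0 0 4 1;0 0 0 0 0 4 1;0 0 0 0 0 4 1")

```text
clock: 31.13
ee_pos: [0.6375, -0.2273, 0.2099]
orientation: [0.692, 0.722, -0.003, -0.012]
force: [0.5, -0.3, -1.7]
gripper_width: 0.0221
```

step_arm(deltas="0 0 0 0 2 2 1;0 0 0 0.4 4 0 1;0 0 0 0.4 4 0 1;0 0 0 0.4 4 0 1;0 0 0 0.3 4 0 1")

```text
clock: 31.55
ee_pos: [0.6574, -0.0538, 0.2486]
orientation: [0.697, 0.717, 0.0, 0.003]
force: [0.6, 0.5, -1.4]
gripper_width: 0.0219
```

step_arm(deltas="0 0 0 0 2.5 0 1;0 0 0 0 0.7 0 1;0 0 0 0 0 0 1;0 0 0 0 0 0 1;0 0 0 0 0 0 1")

```text
clock: 31.97
ee_pos: [0.6573, -0.0125, 0.2498]
orientation: [0.694, 0.72, 0.002, 0.003]
force: [0.3, -0.4, -0.5]
gripper_width: 0.0222
```

Run:
```python
from h import *
st()
```

```text
t 31.97 tcp [ 0.6573 -0.0125  0.2498] jawdir 2.1 tilt [ 0.39 -0.12] F [ 0.3 -0.4 -0.5] w 0.0222 q [-0.2   0.35  1.33 -0.    1.45 -0.24]
```

step_arm(deltas="0 0.4 0 0.5 -1.2 -0.5 1;0 0 0 0 0 -1.5 1;0 0 0 0 0 -2.2 1;0 0 0 0 0 -1.2 1;0 0 0 0 0 0 1")

```text
clock: 32.38
ee_pos: [0.6642, -0.0368, 0.1936]
orientation: [0.697, 0.717, -0.002, 0.002]
force: [-0.1, 0.7, -1.1]
gripper_width: 0.0223
```

Run:
```python
from h import *
st()
```

```text
t 32.38 tcp [ 0.6642 -0.0368  0.1936] jawdir 1.6 tilt [ 0.07 -0.34] F [-0.1  0.7 -1.1] w 0.0223 q [-0.23  0.41  1.36 -0.01  1.36 -0.26]
```

step_arm(deltas="0.3 0 0 -0.2 1.2 0 1;0 0 0 0 0 0 1;0 0 0 0 0 0 1;0 0 0 0 0 -0.5 1;0 0 0 0 0 0 1")

```text
clock: 32.8
ee_pos: [0.663, -0.0268, 0.19]
orientation: [0.698, 0.716, 0.001, 0.001]
force: [-0.7, -0.3, -1.5]
gripper_width: 0.0222
```

Run:
```python
from h import *
st()
```

```text
t 32.80 tcp [ 0.663  -0.0268  0.19  ] jawdir 1.4 tilt [ 0.15 -0.05] F [-0.7 -0.3 -1.5] w 0.0222 q [-0.22  0.41  1.37 -0.    1.36 -0.25]
```

step_arm(deltas="0 0.1 0 -0.1 0.2 -0.5 1;0 0 0 0 0 -0.7 1;0 0 0 0 0 -0.7 1;0 0 0 0 0 -0.4 1;0 0 0 0 0 -0.2 1")

```text
clock: 33.22
ee_pos: [0.6629, -0.0243, 0.1647]
orientation: [0.698, 0.716, 0.001, 0.002]
force: [0.8, -0.0, -2.0]
gripper_width: 0.0227
```

Run:
```python
from h import *
st()
```

```text
t 33.22 tcp [ 0.6629 -0.0243  0.1647] jawdir 1.5 tilt [ 0.26 -0.11] F [ 0.8 -0.  -2. ] w 0.0227 q [-0.22  0.43  1.4  -0.    1.31 -0.24]
```

step_arm(deltas="0 0 0 0 0 -0.3 1;0 0 0 0 0 -0.1 1;0 0 0 0 0 0 0.57;0 0 0 0 0 0 0.57;0 0 0 0 0 0 0.57")

```text
clock: 33.63
ee_pos: [0.6633, -0.0245, 0.1612]
orientation: [0.698, 0.716, 0.001, 0.003]
force: [0.6, 0.6, 0.4]
gripper_width: 0.0367
```

step_arm(deltas="0 0 0 0 0 0 0.57;0 0 0 0 0 3 0.57;0 0 0 0 0 4 0.5;0 0 0 0 2 1 0.5;0 0 0 -0.2 4 0 0.5")

```text
clock: 34.05
ee_pos: [0.6597, 0.0302, 0.2411]
orientation: [0.701, 0.713, -0.001, 0.001]
force: [1.2, 1.4, 0.5]
gripper_width: 0.0426
```

step_arm(deltas="0 0 0 -0.2 4 0 0.5;0 0 0 -0.2 4 0 0.5;0 0 0 -0.2 4 0 0.5;0 0 0 0 4 -1 0.5;0 0 0 0 2.5 -3 0.5")

```text
clock: 34.47
ee_pos: [0.6582, 0.2227, 0.2134]
orientation: [0.703, 0.711, 0.008, 0.008]
force: [0.3, -0.2, 0.6]
gripper_width: 0.0427
```

step_arm(deltas="0 0 0 0 0.5 -3 0.5;0 0 0 0 0 -2 0.5;0 0 0 0 0 0 0.5;0 0 0 0 0 0 0.5;0 0 0 0 0 0 0.5")

```text
clock: 34.88
ee_pos: [0.6536, 0.2363, 0.1562]
orientation: [0.699, 0.715, 0.005, 0.005]
force: [0.1, 0.4, -0.6]
gripper_width: 0.0426
```

Run:
```python
from h import *
st();look("top",["small0"],.122);look("side",["small0","lid"])
```

```text
t 34.88 tcp [0.6536 0.2363 0.1562] jawdir 1.3 tilt [0.86 0.03] F [ 0.1  0.4 -0.6] w 0.0426 q [ 0.17  0.51  1.31 -0.    1.31  0.15]
top small0 conf 0.78 ext [248, 252, 15, 16]  x 0.3848 y 0.0901 yaw 0.0 iou 0.765 rgb [183 138 148]
top small0 conf 0.59 ext [302, 130, 14, 19]  x 0.6605 y -0.0212 yaw 0.0 iou 0.719 rgb [ 87 103 135]
top small0 conf 0.57 ext [262, 114, 68, 83]  x 0.6798 y 0.0355 yaw 0.0 iou 0.075 rgb [198 193 182]
top small0 conf 0.56 ext [268, 157, 21, 26]  x 0.5909 y 0.0466 yaw 0.0 iou 0.938 rgb [100 117 148]
top small0 conf 0.56 ext [208, 147, 8, 16]  x 0.6124 y 0.2014 yaw 0.0 iou 0.249 rgb [102 121 163]
side small0 conf 0.96 ext [171, 273, 17, 23]  x 0.6518 y 0.2282 yaw 0.0 iou 0.896 rgb [ 61  82 129]
side small0 conf 0.90 ext [356, 330, 25, 35]  x 0.2372 y 0.2533 yaw 0.0 iou 0.902 rgb [42 88 83]
side small0 conf 0.77 ext [228, 184, 19, 22]  x 0.6770 y -0.1297 yaw 0.0 iou 0.794 rgb [ 88 104 141]
side small0 conf 0.69 ext [304, 261, 18, 29]  x 0.3953 y 0.0982 yaw 0.0 iou 0.940 rgb [156  97 113]
side small0 conf 0.58 ext [217, 159, 13, 27]  x 0.7642 y -0.2109 yaw 0.0 iou 0.767 rgb [ 84  98 131]
side lid conf 0.75 ext [180, 319, 108, 83]  x 0.4550 y 0.3696 yaw 17.4 iou 0.981 rgb [130 130 131]
```

step_arm(deltas="0 0.9 0 -0.3 -0.5 -1.5 0.5;0 0 0 0 0 -3 0.5;0 0 0 0 0 -2.5 0.5;0 0 0 0 0 -1 0.5;0 0 0 0 0 0 0.5")

```text
clock: 35.55
ee_pos: [0.654, 0.2285, 0.0777]
orientation: [0.7, 0.714, 0.004, 0.002]
force: [-0.8, 0.8, 0.0]
gripper_width: 0.0426
```

Run:
```python
from h import *
st()
```

```text
t 35.55 tcp [0.654  0.2285 0.0777] jawdir 1.1 tilt [0.47 0.12] F [-0.8  0.8  0. ] w 0.0426 q [0.16 0.59 1.36 0.   1.19 0.14]
```

step_arm(deltas="-0.1 0.5 0 -0.3 0.3 -0.5 0.5;0 0 0 0 0 -0.9 0.5;0 0 0 0 0 -1.2 0.5;0 0 0 0 0 -0.8 0.5;0 0 0 0 0 0 0.5")

```text
clock: 35.97
ee_pos: [0.6524, 0.2316, 0.0434]
orientation: [0.7, 0.714, 0.001, 0.0]
force: [-0.1, -0.3, -0.1]
gripper_width: 0.0429
```

Run:
```python
from h import *
st()
```

```text
t 35.97 tcp [0.6524 0.2316 0.0434] jawdir 1.1 tilt [0.11 0.04] F [-0.1 -0.3 -0.1] w 0.0429 q [0.17 0.64 1.36 0.   1.14 0.15]
```

step_arm(deltas="0 0.1 0 -0.1 0 -0.4 0.5;0 0 0 0 0 -0.1 0.5;0 0 0 0 0 0 1;0 0 0 0 0 0 1;0 0 0 0 0 0 1")

```text
clock: 36.38
ee_pos: [0.6519, 0.2318, 0.0387]
orientation: [0.7, 0.714, 0.001, 0.0]
force: [-0.7, 0.0, -1.1]
gripper_width: 0.0218
```

step_arm(deltas="0 0 0 0 0 0 1;0 0 0 0 0 0 1;0 0 0 0 0 0 1;0 0 0 0 0 0 1;0 0 0 0 0 0 1")

```text
clock: 36.8
ee_pos: [0.6522, 0.2318, 0.0394]
orientation: [0.7, 0.714, 0.001, 0.0]
force: [0.1, 0.1, -1.0]
gripper_width: 0.022
```

step_arm(deltas="0 0 0 0 0 2 1;0 0 0 0 0 4 1;0 0 0 0 0 4 1;0 0 0 0 0 4 1;0 0 0 0 0 4 1")

```text
clock: 37.22
ee_pos: [0.6414, 0.2298, 0.2101]
orientation: [0.7, 0.714, -0.01, -0.008]
force: [0.1, -0.3, -0.6]
gripper_width: 0.0222
```

Run:
```python
from h import *
st()
```

```text
t 37.22 tcp [0.6414 0.2298 0.2101] jawdir 1.1 tilt [-1.49 -0.21] F [ 0.1 -0.3 -0.6] w 0.0222 q [0.17 0.47 1.26 0.   1.44 0.15]
```

step_arm(deltas="0 -1.4 0 0.2 -2 3 1;0 0 0 0.5 -4 0 1;0 0 0 0.5 -4 0 1;0 0 0 0.5 -4 0 1;0 0 0 0.2 -2.6 0 1")

```text
clock: 37.63
ee_pos: [0.6652, 0.0661, 0.2596]
orientation: [0.696, 0.718, 0.01, 0.01]
force: [0.2, -0.5, -1.2]
gripper_width: 0.0222
```

step_arm(deltas="0 0 0 0 -0.9 0 1;0 0 0 0 0 0 1;0 0 0 0 0 0 1;0 0 0 0 0 0 1;0 0 0 0 0 0 1")

```text
clock: 38.05
ee_pos: [0.6653, 0.0532, 0.2599]
orientation: [0.698, 0.716, 0.01, 0.01]
force: [-0.1, -0.6, -0.7]
gripper_width: 0.0227
```

Run:
```python
from h import *
st()
```

```text
t 38.05 tcp [0.6653 0.0532 0.2599] jawdir 1.4 tilt [1.59 0.01] F [-0.1 -0.6 -0.7] w 0.0227 q [-0.1   0.36  1.3   0.    1.45 -0.13]
```

step_arm(deltas="0 1.6 0 -0.5 -0.4 -1 1;0 0 0 0 0 -2 1;0 0 0 0 0 -2 1;0 0 0 0 0 -1.2 1;0 0 0 0 0 0 1")

```text
clock: 38.47
ee_pos: [0.6584, 0.055, 0.1938]
orientation: [0.695, 0.719, -0.002, -0.003]
force: [-0.3, 0.1, -0.6]
gripper_width: 0.0223
```

Run:
```python
from h import *
st()
```

```text
t 38.47 tcp [0.6584 0.055  0.1938] jawdir 1.9 tilt [-0.34  0.06] F [-0.3  0.1 -0.6] w 0.0223 q [-0.1   0.41  1.37  0.    1.37 -0.13]
```

step_arm(deltas="0 -0.3 0 0.2 -0.8 0 1;0 0 0 0 0 0 1;0 0 0 0 0 0 1;0 0 0 0 0 -0.5 1;0 0 0 0 0 0 1")

```text
clock: 38.88
ee_pos: [0.6611, 0.0471, 0.19]
orientation: [0.695, 0.719, 0.0, -0.0]
force: [-0.4, 0.4, -1.5]
gripper_width: 0.0224
```

Run:
```python
from h import *
st()
```

```text
t 38.88 tcp [0.6611 0.0471 0.19  ] jawdir 2.0 tilt [0.02 0.05] F [-0.4  0.4 -1.5] w 0.0224 q [-0.11  0.41  1.37  0.    1.36 -0.15]
```

step_arm(deltas="0 0 0 0 0.1 -0.5 1;0 0 0 0 0 -0.7 1;0 0 0 0 0 -0.7 1;0 0 0 0 0 -0.4 1;0 0 0 0 0 -0.2 1")

```text
clock: 39.3
ee_pos: [0.6622, 0.0481, 0.1648]
orientation: [0.695, 0.719, 0.002, 0.001]
force: [-0.0, -0.9, -1.0]
gripper_width: 0.0224
```

step_arm(deltas="0 0 0 0 0 -0.3 1;0 0 0 0 0 0 1;0 0 0 0 0 0 0.57;0 0 0 0 0 0 0.57;0 0 0 0 0 0 0.57")

```text
clock: 39.72
ee_pos: [0.6622, 0.0481, 0.1611]
orientation: [0.695, 0.719, 0.002, 0.001]
force: [-0.2, -0.3, 0.5]
gripper_width: 0.0364
```

step_arm(deltas="0 0 0 0 0 0 0.57;0 0 0 0 0 3 0.57;0 0 0 0 0 4 0.5;0 0 3 -1 2 2 0.4;0 0 3 -2.6 4 0 0.4")

```text
clock: 40.13
ee_pos: [0.6281, 0.1008, 0.2521]
orientation: [0.658, 0.753, -0.0, 0.001]
force: [1.0, 0.3, -0.3]
gripper_width: 0.0511
```

step_arm(deltas="0 0 3 -2.6 4 0 0.4;0 0 3 -2.6 4 0 0.4;0 0 3 -2.6 4 0 0.4;0 0 0 -2.6 4 0 0.4;0 0 0 -2.6 4 0 0.4")

```text
clock: 40.55
ee_pos: [0.5118, 0.2806, 0.2575]
orientation: [0.595, 0.804, 0.005, 0.005]
force: [0.7, 0.0, -0.3]
gripper_width: 0.0513
```

step_arm(deltas="0 0 0 -1.5 2.5 -2 0.4;0 0 0 0 0 -2 0.4;0 0 0 0 0 0 0.4;0 0 0 0 0 0 0.4;0 0 0 0 0 0 0.4")

```text
clock: 40.97
ee_pos: [0.4917, 0.3146, 0.2211]
orientation: [0.591, 0.807, 0.008, 0.006]
force: [0.1, -0.1, 0.5]
gripper_width: 0.0511
```

Run:
```python
from h import *
st();look("top",["small0"],.122);look("top",["lid"],shot=False);look("side",["lid"])
im=cv2.imread("pics/last_top.png")
a=cv2.resize(im[100:230,240:345],None,fx=4.6,fy=4.6,interpolation=cv2.INTER_CUBIC)
cv2.imwrite("pics/c6.png",a)
```

```text
t 40.97 tcp [0.4917 0.3146 0.2211] jawdir 17.6 tilt [1.11 0.35] F [ 0.1 -0.1  0.5] w 0.0511 q [ 0.36  0.17  1.6  -0.    1.35  0.06]
top small0 conf 0.72 ext [302, 131, 16, 18]  x 0.6606 y -0.0229 yaw 0.0 iou 0.898 rgb [ 94 110 140]
top small0 conf 0.67 ext [270, 155, 19, 26]  x 0.5913 y 0.0464 yaw 0.0 iou 0.946 rgb [108 124 152]
top small0 conf 0.65 ext [248, 247, 16, 20]  x 0.3848 y 0.0911 yaw 0.0 iou 0.780 rgb [182 138 148]
top small0 conf 0.64 ext [183, 315, 18, 17]  x 0.2414 y 0.2336 yaw 0.0 iou 0.751 rgb [ 96 150 142]
top small0 conf 0.55 ext [270, 126, 18, 21]  x 0.6604 y 0.0486 yaw 0.0 iou 0.930 rgb [ 94 110 141]
top lid conf 0.55 ext [110, 193, 78, 79]  x 0.4558 y 0.3688 yaw 18.0 iou 0.442 rgb [141 139 134]
```

View pics/c6.png

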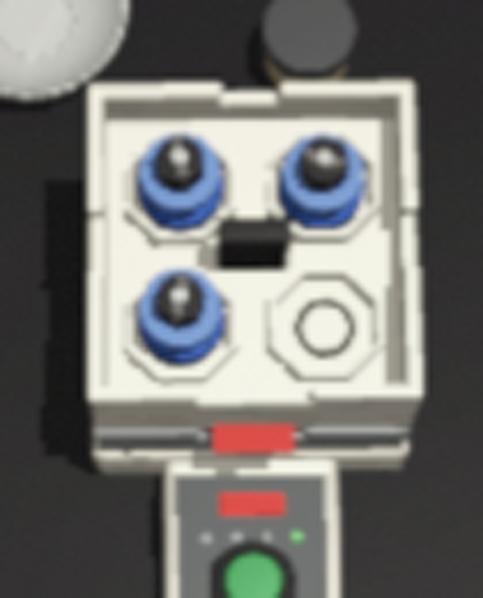

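Three blue spools are upright in the tray pockets at crop (180,180), (322,180), (180,315) (9 pictures viewed). The lid was nudged and has been re-measured.

step_arm(deltas="-0.3 1.1 0 -2 3 0 0.4;0 0 0 -1.8 2.7 -2 0.4;0 0 0 0 0 -3 0.4;0 0 0 0 0 -3 0.4;0 0 0 0 0 0 0.4")

```text
clock: 41.63
ee_pos: [0.4583, 0.3725, 0.1449]
orientation: [0.594, 0.804, 0.006, 0.003]
force: [-1.4, -1.1, -2.0]
gripper_width: 0.0511
```

Run:
```python
from h import *
st();look("side",["lid"])
```

```text
t 41.63 tcp [0.4583 0.3725 0.1449] jawdir 17.1 tilt [0.66 0.36] F [-1.4 -1.1 -2. ] w 0.0511 q [0.48 0.27 1.65 0.   1.21 0.18]
side lid conf 0.90 ext [183, 318, 109, 85]  x 0.4550 y 0.3699 yaw 17.6 iou 0.977 rgb [124 123 124]
side lid conf 0.60 ext [105, 234, 35, 64]  x 0.8021 y 0.2237 yaw -5.4 iou 0.325 rgb [163  96  52]
side lid conf 0.53 ext [190, 197, 123, 64]  x 0.5145 y -0.0039 yaw 19.6 iou 0.567 rgb [137 136 127]
```

step_arm(deltas="-0.3 0.7 0.5 -0.3 -0.3 -1 0.4;0 0 0 0 0 -2 0.4;0 0 0 0 0 -2 0.4;0 0 0 0 0 -1 0.4;0 0 0 0 0 0 0.4")

```text
clock: 42.15
ee_pos: [0.4668, 0.3713, 0.0997]
orientation: [0.592, 0.806, 0.012, 0.005]
force: [-0.6, -0.5, 0.0]
gripper_width: 0.0515
```

Run:
```python
from h import *
st()
```

```text
t 42.15 tcp [0.4668 0.3713 0.0997] jawdir 17.4 tilt [1.28 0.71] F [-0.6 -0.5  0. ] w 0.0515 q [0.47 0.33 1.67 0.   1.12 0.16]
```

step_arm(deltas="-0.7 1.3 0 -1.2 -0.2 -0.3 0.4;0 0.3 0 0 0 0 0.4;0 0 0 0 0 -0.5 0.4;0 0 0 0 0 0 0.4;0 0 0 0 0 0 0.4")

```text
clock: 42.57
ee_pos: [0.4568, 0.37, 0.0964]
orientation: [0.592, 0.806, 0.0, -0.001]
force: [-0.3, 0.6, 0.3]
gripper_width: 0.0511
```

Run:
```python
from h import *
st()
```

```text
t 42.57 tcp [0.4568 0.37   0.0964] jawdir 17.4 tilt [-0.12  0.12] F [-0.3  0.6  0.3] w 0.0511 q [0.47 0.33 1.68 0.   1.14 0.17]
```

Now to z 0.048, compensating the forward drift.

step_arm(deltas="0 0.2 0 -0.2 0 -1 0.4;0 0.2 0 -0.1 0 -1.5 0.4;-0.1 0.3 0 -0.1 0 -1.3 0.4;0 0.3 0 -0.1 0 -0.7 0.4;0 0 0 0 0 0 0.4")

```text
clock: 42.98
ee_pos: [0.4522, 0.3706, 0.0496]
orientation: [0.592, 0.806, -0.005, -0.008]
force: [-0.0, 0.3, -0.8]
gripper_width: 0.0513
```

Run:
```python
from h import *
st()
```

```text
t 42.98 tcp [0.4522 0.3706 0.0496] jawdir 17.4 tilt [-1.03  0.11] F [-0.   0.3 -0.8] w 0.0513 q [0.47 0.4  1.69 0.01 1.07 0.16]
```

step_arm(deltas="-0.1 -1 0 0.3 -0.1 -0.1 0.4;0 0 0 0 0 0 0.4;0 0 0 0 0 0 0.4;0 0 0 0 0 0 0.4;0 0 0 0 0 0 0.4")

```text
clock: 43.4
ee_pos: [0.4557, 0.3697, 0.0487]
orientation: [0.592, 0.806, 0.0, 0.001]
force: [0.8, -0.5, 0.6]
gripper_width: 0.0513
```

Run:
```python
from h import *
st()
```

```text
t 43.40 tcp [0.4557 0.3697 0.0487] jawdir 17.4 tilt [ 0.09 -0.01] F [ 0.8 -0.5  0.6] w 0.0513 q [ 0.48  0.39  1.7  -0.    1.05  0.17]
```

step_arm(deltas="0 0 0 0 0 0 1;0 0 0 0 0 0 1;0 0 0 0 0 0 1;0 0 0 0 0 0 1;0 0 0 0 0 0 1", force=80)

```text
clock: 43.82
ee_pos: [0.4566, 0.3702, 0.0503]
orientation: [0.592, 0.806, 0.002, 0.001]
force: [0.4, -1.0, -1.4]
gripper_width: 0.0125
```

Run:
```python
from h import *
st()
```

```text
t 43.82 tcp [0.4566 0.3702 0.0503] jawdir 17.4 tilt [0.21 0.06] F [ 0.4 -1.  -1.4] w 0.0125 q [ 0.48  0.39  1.7  -0.    1.05  0.17]
```

step_arm(deltas="0 0 0 0 0 1 1;0 0 0 0 0 3 1;0 0 0 0 0 4 1;0 0 0 0 0 4 1;0 0 0 0 0 4 1")

```text
clock: 44.23
ee_pos: [0.4454, 0.3642, 0.2024]
orientation: [0.592, 0.806, -0.012, -0.006]
force: [0.8, 0.6, -3.8]
gripper_width: 0.0123
```

step_arm(deltas="0 0 0 0 0 4 1;0 0 0 0 0 2 1;0 0 0 0 0 0 1;0 0 0 0 0 0 1;0 0 0 0 0 0 1")

```text
clock: 44.65
ee_pos: [0.4473, 0.3653, 0.2762]
orientation: [0.592, 0.806, -0.005, -0.002]
force: [-0.7, 0.1, -2.8]
gripper_width: 0.012
```

Run:
```python
from h import *
st()
```

```text
t 44.65 tcp [0.4473 0.3653 0.2762] jawdir 17.4 tilt [-0.56 -0.34] F [-0.7  0.1 -2.8] w 0.0120 q [ 0.48  0.15  1.52 -0.    1.48  0.17]
```

step_arm(deltas="0.3 -0.5 -1.6 0.8 -1.6 0 1;0 0 -1.6 1.7 -3.4 0 1;0 0 -1.6 1.7 -3.4 0 1;0 0 -1.6 1.7 -3.4 0 1;0 0 -1.6 1.7 -3.4 0 1")

```text
clock: 45.07
ee_pos: [0.5154, 0.2131, 0.2617]
orientation: [0.644, 0.765, -0.008, -0.009]
force: [0.2, 0.2, -3.9]
gripper_width: 0.0125
```

step_arm(deltas="0 0 -1.6 1.7 -3.4 0 1;0 0 -1.6 1.7 -3.4 0 1;0 0 -1.6 1.7 -3.4 0 1;0 0 -1.6 1.7 -3.4 0 1;0 0 -1.6 1.7 -3.4 0 1")

```text
clock: 45.48
ee_pos: [0.5952, 0.0344, 0.2446]
orientation: [0.698, 0.716, -0.016, -0.02]
force: [0.4, 0.7, -1.9]
gripper_width: 0.0123
```

step_arm(deltas="0 0 0 1.3 -2.4 0 1;0 0 0 0.3 -0.6 0 1;0 0 0 0 0 0 1;0 0 0 0 0 0 1;0 0 0 0 0 0 1")

```text
clock: 45.9
ee_pos: [0.6072, -0.0036, 0.2294]
orientation: [0.701, 0.712, -0.023, -0.029]
force: [-0.8, -0.3, -3.1]
gripper_width: 0.0123
```

Run:
```python
from h import *
st();z=get_state()["ee_pos"][2]-.0503;look("side",["lid"],z)
```

```text
t 45.90 tcp [ 0.6072 -0.0036  0.2294] jawdir 0.9 tilt [-4.23  0.43] F [-0.8 -0.3 -3.1] w 0.0123 q [-0.2   0.3   1.44 -0.01  1.48 -0.22]
side lid conf 0.97 ext [191, 139, 97, 51]  x 0.6059 y -0.0043 yaw 4.4 iou 0.855 rgb [125 123 124]
side lid conf 0.70 ext [290, 179, 41, 13]  x 0.4489 y -0.0428 yaw 22.3 iou 0.074 rgb [210  62  58]
```

step_arm(deltas="0 0 0 0 0 2 1;-0.4 -3.5 0 0 0 1.5 1;0 0 0 0 0 0 1;0 0 0 0 0 0 1;0 0 0 0 0 0 1")

```text
clock: 46.42
ee_pos: [0.6051, 0.0032, 0.2652]
orientation: [0.698, 0.716, -0.004, -0.005]
force: [0.2, -0.3, -1.9]
gripper_width: 0.0125
```

Run:
```python
from h import *
st()
```

```text
t 46.42 tcp [0.6051 0.0032 0.2652] jawdir 1.4 tilt [-0.77  0.09] F [ 0.2 -0.3 -1.9] w 0.0125 q [-0.19  0.23  1.45 -0.    1.48 -0.22]
```

step_arm(deltas="0 -0.7 0 1.9 0.9 0 1;0 0 0 0 0 -0.5 1;0 0 0 0 0 -1 1;0 0 0 0 0 -0.8 1;0 0 0 0 0 0 1")

```text
clock: 46.83
ee_pos: [0.6224, 0.0141, 0.2365]
orientation: [0.698, 0.716, -0.002, -0.004]
force: [-0.5, 0.8, -3.8]
gripper_width: 0.0124
```

Run:
```python
from h import *
st()
```

```text
t 46.83 tcp [0.6224 0.0141 0.2365] jawdir 1.5 tilt [-0.55  0.14] F [-0.5  0.8 -3.8] w 0.0124 q [-0.17  0.28  1.44  0.    1.43 -0.2 ]
```

step_arm(deltas="-0.1 -0.6 0 0.2 -0.3 0 1;0 0 0 0 0 -0.6 1;0 0 0 0 0 -0.6 1;0 0 0 0 0 -0.4 1;0 0 0 0 0 0 1")

```text
clock: 47.25
ee_pos: [0.6228, 0.01, 0.2165]
orientation: [0.698, 0.716, -0.001, -0.001]
force: [-0.2, -0.3, -3.6]
gripper_width: 0.0127
```

Run:
```python
from h import *
st();z=get_state()["ee_pos"][2]-.0503;look("side",["lid"],z)
im=cv2.imread("pics/last_side.png")
cv2.imwrite("pics/c7.png",cv2.resize(im[90:270,165:345],None,fx=3.3,fy=3.3,interpolation=cv2.INTER_CUBIC))
```

```text
t 47.25 tcp [0.6228 0.01   0.2165] jawdir 1.5 tilt [-0.17  0.05] F [-0.2 -0.3 -3.6] w 0.0127 q [-0.18  0.29  1.47  0.    1.38 -0.2 ]
side lid conf 0.55 ext [182, 144, 95, 56]  x 0.6223 y 0.0102 yaw 1.9 iou 0.902 rgb [128 126 127]
```

View pics/c7.png

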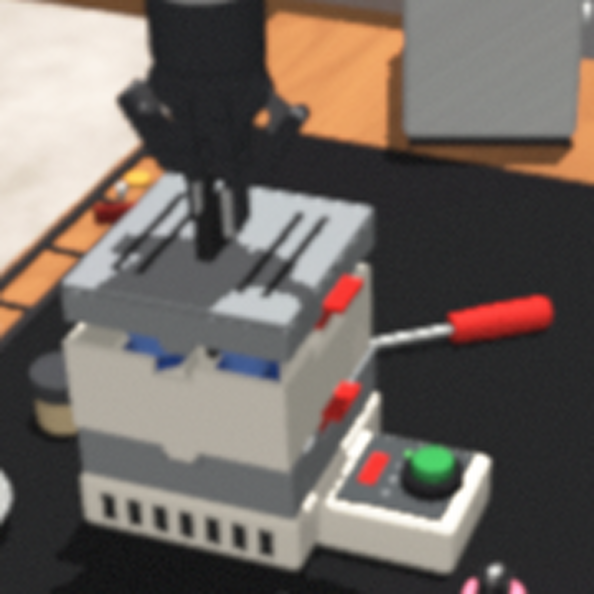

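step_arm(deltas="0 -0.1 0 0.25 0.15 0 1;0 0 0 0 0 -0.3 1;0 0 0 0 0 -0.4 1;0 0 0 0 0 -0.2 1;0 0 0 0 0 0 1")

```text
clock: 47.77
ee_pos: [0.6271, 0.0117, 0.2095]
orientation: [0.698, 0.716, 0.001, 0.001]
force: [-1.1, -0.2, -3.7]
gripper_width: 0.0126
```

Run:
```python
from h import *
st()
```

```text
t 47.77 tcp [0.6271 0.0117 0.2095] jawdir 1.5 tilt [0.22 0.01] F [-1.1 -0.2 -3.7] w 0.0126 q [-0.17  0.3   1.47  0.    1.36 -0.2 ]
```

step_arm(deltas="0 0.2 0 -0.15 0 -0.2 1;0 0 0 0 0 -0.4 1;0 0 0 0 0 -0.4 1;0 0 0 0 0 -0.3 1;0 0 0 0 0 0 1")

```text
clock: 48.18
ee_pos: [0.6263, 0.0116, 0.1986]
orientation: [0.698, 0.716, 0.001, 0.001]
force: [0.1, -0.4, -3.8]
gripper_width: 0.0127
```

Run:
```python
from h import *
st()
```

```text
t 48.18 tcp [0.6263 0.0116 0.1986] jawdir 1.5 tilt [ 0.16 -0.03] F [ 0.1 -0.4 -3.8] w 0.0127 q [-0.17  0.31  1.48  0.    1.35 -0.2 ]
```

step_arm(deltas="0 0 0 -0.05 0 -0.2 1;0 0 0 0 0 -0.2 1;0 0 0 0 0 0 1;0 0 0 0 0 0 0.5;0 0 0 0 0 0 0.5")

```text
clock: 48.6
ee_pos: [0.6271, 0.0114, 0.199]
orientation: [0.698, 0.716, 0.002, 0.003]
force: [-0.7, 0.3, -0.0]
gripper_width: 0.0358
```

Run:
```python
from h import *
st()
```

```text
t 48.60 tcp [0.6271 0.0114 0.199 ] jawdir 1.5 tilt [ 0.44 -0.08] F [-0.7  0.3 -0. ] w 0.0358 q [-0.17  0.31  1.48 -0.    1.34 -0.2 ]
```

step_arm(deltas="0 0 0 0 0 0 0.5;0 0 0 0 0 2 0.5;0 0 0 0 0 4 0.5;0 0 0 -2 0 3 0.5;0 0 0 -4 0 0 1")

```text
clock: 49.02
ee_pos: [0.5677, 0.0108, 0.2871]
orientation: [0.698, 0.716, 0.001, 0.001]
force: [0.2, 0.5, 1.1]
gripper_width: 0.0322
```

step_arm(deltas="0 0 0 -4 0 0 1;0 0 0 -4 0 0 1;0 0 0 -2 0 0 1;0 0 0 0 0 0 1;0 0 0 0 0 0 1")

```text
clock: 49.43
ee_pos: [0.4614, 0.0109, 0.29]
orientation: [0.698, 0.716, 0.003, 0.005]
force: [-0.0, -0.5, 0.1]
gripper_width: 0.0002
```

Run:
```python
from h import *
st();look("side",["lid"],.148);look("side",["tray"],.08,shot=False)
i=camera_info("side")
for e in outline_of("side","start")[:2]:
    v,u=np.nonzero(e["pixels"]);print("start",e["confidence"],e["extent"],unproj(i,[u.mean(),v.mean()],.052))
im=cv2.imread("pics/last_side.png")
cv2.imwrite("pics/c8.png",cv2.resize(im[90:290,165:365],None,fx=3,fy=3,interpolation=cv2.INTER_CUBIC))
```

```text
t 49.43 tcp [0.4614 0.0109 0.29  ] jawdir 1.5 tilt [ 0.66 -0.16] F [-0.  -0.5  0.1] w 0.0002 q [-0.24 -0.19  1.83 -0.    1.49 -0.26]
side lid conf 0.79 ext [180, 150, 96, 58]  x 0.6264 y 0.0125 yaw 2.2 iou 0.943 rgb [153 153 154]
side tray conf 0.69 ext [182, 171, 97, 58]  x 0.6226 y 0.0176 yaw 1.6 iou 0.460 rgb [171 160 150]
```

View pics/c8.png

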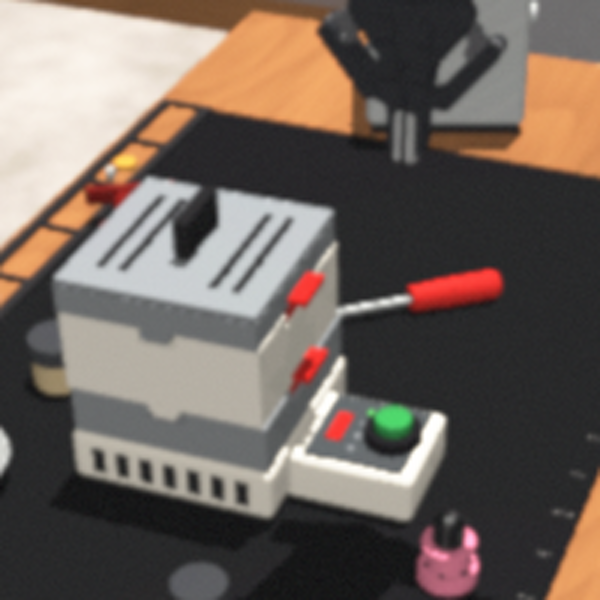

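Lid is flush and its lugs are down (11 pictures viewed). The closed gripper's knuckles are wide along the jaw axis, so I turn the jaws sideways before going down beside the lid.

step_arm(deltas="0 0.6 7 0.7 -0.3 0 1;0 0 7 0 0 0 1;0 0 7 0 0 0 1;0 0 7 0 0 0 1;0 0 7 0 0 0 1")

```text
clock: 50.05
ee_pos: [0.4738, 0.0072, 0.288]
orientation: [0.443, 0.897, -0.001, -0.001]
force: [-0.7, 0.2, -0.2]
gripper_width: 0.0003
```

step_arm(deltas="0 0 7 0 0 0 1;0 0 7 0 0 0 1;0 0 7 0 0 0 1;0 0 7 0 0 0 1;0 0 7 0 0 0 1")

```text
clock: 50.47
ee_pos: [0.478, 0.0067, 0.2858]
orientation: [0.146, 0.989, -0.002, -0.002]
force: [0.5, -0.4, -0.1]
gripper_width: -0.0
```

step_arm(deltas="0 0 7 0 0 0 1;0 0 7 0 0 0 1;0 0 3 0 0 -1 1;0 0 0 0 0 -3 1;0 0 0 0 0 -3 1")

```text
clock: 50.88
ee_pos: [0.4867, 0.0053, 0.2195]
orientation: [-0.009, 1.0, -0.003, 0.004]
force: [0.1, 0.9, -0.4]
gripper_width: -0.0001
```

step_arm(deltas="0 0 0 0 0 -2 1;0 0 0 0 0 0 1;0 0 0 0 0 0 1;0 0 0 0 0 0 1;0 0 0 0 0 0 1")

```text
clock: 51.3
ee_pos: [0.4864, 0.0057, 0.193]
orientation: [-0.01, 1.0, -0.002, -0.002]
force: [-0.5, -0.2, -0.4]
gripper_width: 0.0001
```

Run:
```python
from h import *
st()
```

```text
t 51.30 tcp [0.4864 0.0057 0.193 ] jawdir 91.1 tilt [-0.18 -0.23] F [-0.5 -0.2 -0.4] w 0.0001 q [-0.23 -0.04  1.88 -0.    1.3  -1.82]
```

Need x −1.7 cm, y +0.3 cm, then down toward the button (top around 0.05).

step_arm(deltas="0.2 -0.2 0 -1.7 0.3 0 1;0 0 0 0 0 -1 1;0 0 0 -0.2 0 -3 1;0 0 0 -0.2 0 -3 1;0 0 0 -0.2 0 -2 1")

```text
clock: 51.72
ee_pos: [0.4742, 0.0062, 0.1129]
orientation: [-0.01, 1.0, -0.004, 0.015]
force: [-1.4, 0.4, -1.5]
gripper_width: 0.0
```

step_arm(deltas="0 0 0 0 0 0 1;0 0 0 0 0 0 1;0 0 0 0 0 0 1;0 0 0 0 0 0 1;0 0 0 0 0 0 1")

```text
clock: 52.13
ee_pos: [0.476, 0.0058, 0.1141]
orientation: [-0.01, 1.0, -0.004, 0.015]
force: [-0.9, 0.1, 0.5]
gripper_width: -0.0003
```

Run:
```python
from h import *
st();im=camera("side")
cv2.imwrite("pics/c9.png",cv2.cvtColor(cv2.resize(im[110:270,190:350],None,fx=3.7,fy=3.7,interpolation=cv2.INTER_CUBIC),cv2.COLOR_RGB2BGR))
```

```text
t 52.13 tcp [0.476  0.0058 0.1141] jawdir 91.1 tilt [ 1.74 -0.45] F [-0.9  0.1  0.5] w -0.0003 q [-0.24  0.    2.01 -0.    1.1  -1.83]
```

View pics/c9.png

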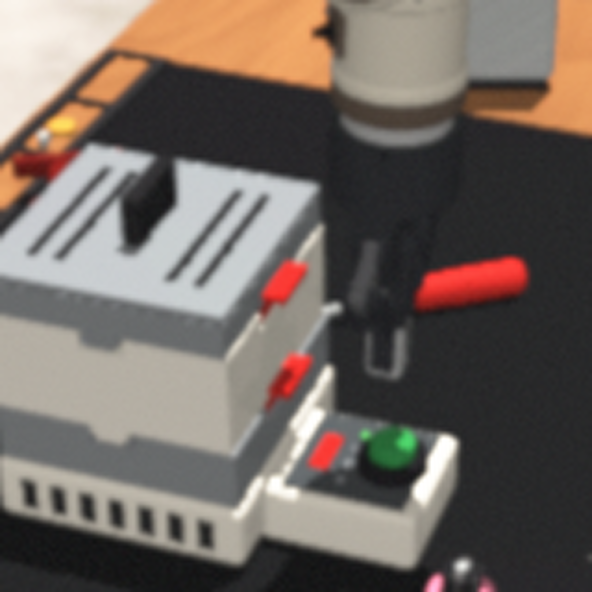

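step_arm(deltas="0.4 1.7 0 -0.6 0.3 -1 1;0 0.2 0 -0.1 0 -1.5 1;0 0.2 0 -0.1 0 -1.5 1;0 0.2 0 0 0 -0.6 1;0 0 0 0 0 0 1")

```text
clock: 52.6
ee_pos: [0.4702, 0.0086, 0.0692]
orientation: [-0.01, 1.0, -0.001, -0.004]
force: [0.5, 0.0, 0.7]
gripper_width: -0.0001
```

Run:
```python
from h import *
st()
```

```text
t 52.60 tcp [0.4702 0.0086 0.0692] jawdir 91.1 tilt [-0.42 -0.09] F [0.5 0.  0.7] w -0.0001 q [-0.24  0.09  2.02 -0.    1.04 -1.83]
```

step_arm(deltas="0 -0.3 0 0 0 -0.4 1;0 0 0 0 0 -0.5 1;0 0 0 0 0 -0.4 1;0 0 0 0 0 -0.3 1;0 0 0 0 0 0 1")

```text
clock: 53.02
ee_pos: [0.4715, 0.0086, 0.059]
orientation: [-0.01, 1.0, -0.001, -0.002]
force: [-3.6, 0.8, 3.6]
gripper_width: -0.0
```

Run:
```python
from h import *
st()
```

```text
t 53.02 tcp [0.4715 0.0086 0.059 ] jawdir 91.2 tilt [-0.26 -0.1 ] F [-3.6  0.8  3.6] w -0.0000 q [-0.24  0.11  2.02 -0.    1.01 -1.83]
```

step_arm(deltas="0 0 0 0 0 -0.5 1;0 0 0 0 0 -0.5 1;0 0 0 0 0 -0.5 1;0 0 0 0 0 0 1;0 0 0 0 0 0 1")

```text
clock: 53.43
ee_pos: [0.4741, 0.0082, 0.0615]
orientation: [-0.012, 1.0, -0.002, -0.005]
force: [-2.5, -0.1, 2.8]
gripper_width: 0.0
```

Run:
```python
from h import *
st()
```

```text
t 53.43 tcp [0.4741 0.0082 0.0615] jawdir 91.4 tilt [-0.56 -0.19] F [-2.5 -0.1  2.8] w 0.0000 q [-0.23  0.12  2.01 -0.01  1.02 -1.83]
```

step_arm(deltas="0 -0.3 0 -0.2 0 -0.6 1;0 0 0 -0.1 0 -0.8 1;0 0 0 -0.1 0 -0.9 1;0 0 0 -0.1 0 -0.9 1;0 0 0 -0.1 0 -0.9 1")

```text
clock: 53.85
ee_pos: [0.4755, 0.0078, 0.0565]
orientation: [-0.015, 1.0, -0.002, -0.006]
force: [-36.9, 6.3, 82.8]
gripper_width: 0.0002
```

Run:
```python
from h import *
st()
```

```text
t 53.85 tcp [0.4755 0.0078 0.0565] jawdir 91.7 tilt [-0.68 -0.26] F [-36.9   6.3  82.8] w 0.0002 q [-0.23  0.13  2.   -0.01  1.02 -1.83]
```

step_arm(deltas="0 0 0 0 0 1 1;0 0 0 -0.3 0 2 1;0 0 0 -0.3 0 3 1;0 0 0 -0.5 0 4 1;0 0 0 -0.5 0 4 1")

```text
clock: 54.27
ee_pos: [0.4559, 0.0087, 0.199]
orientation: [-0.016, 1.0, -0.001, -0.01]
force: [1.0, 0.1, 0.4]
gripper_width: -0.0003
```

step_arm(deltas="0 0 0 -1 0 4 1;0 0 0 -2 3 4 1;0 0 0 -2 4 0 1;0 0 0 -2 4 0 1;0 0 0 -2 4 0 1")

```text
clock: 54.68
ee_pos: [0.3773, 0.145, 0.2825]
orientation: [-0.009, 1.0, -0.003, 0.003]
force: [1.1, 0.8, 1.3]
gripper_width: -0.0002
```

step_arm(deltas="0 0 0 0 4 0 1;0 0 0 0 4 0 1;0 0 0 0 3 0 1;0 0 0 0 0 0 1;0 0 0 0 0 0 1")

```text
clock: 55.1
ee_pos: [0.3726, 0.2663, 0.2827]
orientation: [-0.013, 1.0, -0.001, 0.007]
force: [-0.5, -0.3, 0.3]
gripper_width: -0.0003
```

Run:
```python
from h import *
st();look("top",["lid"],.148);look("side",["lid"],.148)
a=cv2.imread("pics/last_side.png")[100:270,170:350];b=cv2.imread("pics/last_top.png")
o=np.zeros((600,800,3),np.uint8);o[:378,:400]=cv2.resize(a,(400,378),interpolation=cv2.INTER_CUBIC);o[:300,400:]=cv2.resize(b,(400,300));o[300:,400:]=cv2.resize(b[100:240,220:407],(400,300),interpolation=cv2.INTER_CUBIC)
cv2.imwrite("pics/end.png",o)
```

```text
t 55.10 tcp [0.3726 0.2663 0.2827] jawdir 91.5 tilt [ 0.77 -0.14] F [-0.5 -0.3  0.3] w -0.0003 q [ 0.36 -0.2   1.84 -0.01  1.48 -1.24]
top lid conf 0.62 ext [259, 111, 74, 79]  x 0.6270 y 0.0126 yaw 2.0 iou 0.971 rgb [155 153 150]
side lid conf 0.63 ext [181, 148, 96, 60]  x 0.6264 y 0.0121 yaw 1.7 iou 0.965 rgb [150 148 150]
```

View pics/end.png

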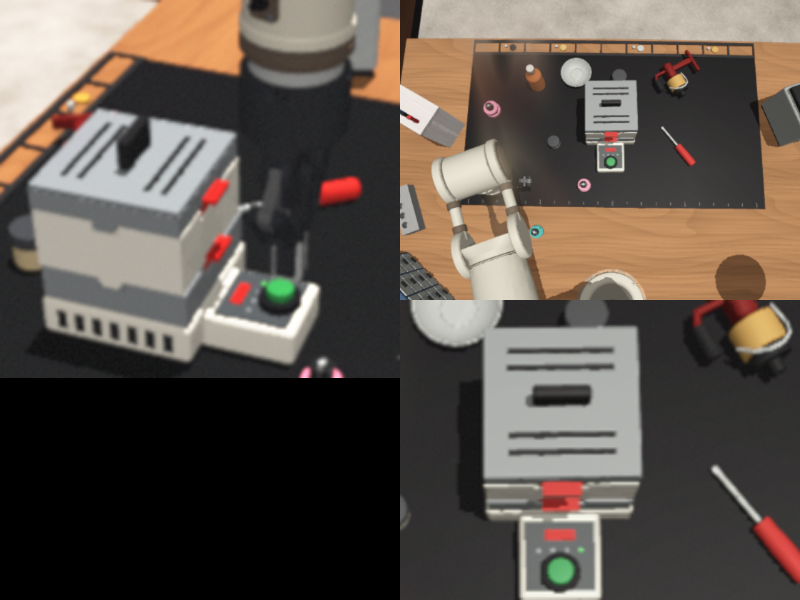

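The stack is flush with both tabs over the pod, the button is back up, and the bystanders are where they were (13 pictures viewed).

```bash
python3 -c "
from station import *
print(job_done())"
```

```text
the job is handed in; nothing more can be done
None
```

I finished the job and handed it in at about 55 s of the 210 s allowed. Both gold spools are in the bottom tray, the white tray is stacked on it with all three blue spools in its pockets, and the lid is on top. The start button was pressed last.

- **Last checks:** the pictures show tray and lid flush, visible lugs in the notches and both red tabs over the control pod. The lid measured at (0.6265, 0.0125) in both cameras, against a tray at about (0.625, 0.0115). Every spool measured within about 3 mm of its pocket centre before it was covered.
- **Bystanders:** the pink and turquoise look-alikes, jars, oil bottle, dish, screwdriver and reel were not touched.
- **Lid knocked:** the lid was nudged about 3 cm during the run, so I measured it again before picking it up.
- **Button force:** I had no reading of the button's travel, so I judge the press from force. The first two tries reached only about 3 N. The third bottomed out with about 83 N of vertical force from the fingertips, far more than the 5 N needed. That gives about 91 N at the wrist, below the 120 N limit.
- **Hard seating:** one blue spool was pressed into its pocket with about 25 N before I let it go.

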